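# Load the stone carrier and lock it with its ball-lock pin

### The arm

A 7-joint arm with a two-finger parallel gripper is mounted at the origin on the work surface. World frame = base frame: x ahead of the robot, y to its left, z up, the work surface at z = 0. Lengths are in mm, angles in rad, forces in N, time in s.
With the tool pointing down it reaches from about 425 to 950 mm from the base axis. Payload 4.7 kg.
Tool frame: the origin (TCP) lies at the very end of the fingers, on their centre line; the grasp point (between the pads) lies 19 mm behind it (manip.grip_point_offset is the distance from the TCP to the grasp point, in mm); z points along the fingers, y is the direction in which the jaws open and shut (so a half turn about z gives the same grasp; the last joint's range is limited). The gripper opens to 87 mm and grips with 3 to 60 N. Pads are 19 mm wide; open, the fingers measure 117 mm over their backs; the gripper's body (75 mm by 190 mm) begins 51 mm behind the grasp point.
Start: joints at [1.249, 0.469, -0.049, 1.532, 0.024, 1.141, -0.082], TCP at [194.875, -646.276, 222.573] pointing down, gripper open.
Joint ranges: [-2.59, 2.59], [-0.33, 1.99], [-1.39, 1.29], [0.1, 2.45], [-1.04, 4.18], [0.21, 1.99], [-2.66, 2.66]. Speed limits (rad/s): [2.57, 2.57, 3.14, 3.14, 3.14, 3.14, 3.14].

### API

Orientations are given as a rotation vector (axis times angle).
In Python, from station import manip gives the robot as it stands. The module is installed in compiled form; this text tells all that it offers.
- The arm moves only by the shell command python3 -m handwheel 'ROWS' [FORCE]. ROWS is JSON, a list of rows, each a list of 3 entries, a list of its own where there are three numbers: the shift along the tool's x, y, z in cm, then the turn, a rotation vector about the tool's x, y, z in degrees, then the finger opening in cm, from 0 to 8.7. A call has 1 to 5 rows; each row shifts and turns the pose as measured when the row begins, along the tool's axes as they then stand; what a row does not reach is not made up. A row lasts 1/8 s, in which the tool goes at most 62.5 mm and 10.7 degrees, less where a joint would pass 70% of its speed; a pose out of reach is approached as far as the arm can. A call is refused whole if a number of a shift passes 6.25 or a number of a turn 10.7, either way. A call with a gripper value outside its range is refused whole. The fingers move at their own pace and stop on an object; FORCE is the grip in N (left out, the last holds). Time passes only in rows, so rows that do not move let the fingers close. It gives the time, the measured TCP pose, the force and the opening at its end, in the units of the state.
- manip.get_state(): the state, without advancing time (a new reading comes with each control period).
- manip.snapshot(name): name is "scene" or "top" or "wrist"; returns a dict with "frame" (400x640x3 uint8, blue, green, red), "depth" (400x640 float32, mm along the optical axis (not along the pixel's ray), 0 where there is no reading), "fx", "fy", "cx", "cy" (pixels), "k1" (the pictures are not rectified: a ray, as slopes to the right and down, at radius r is drawn at 1 + k1 r^2 times it, then the intrinsics apply), "rvec" (rotation vector, rad) and "tvec" (3), from world to camera coordinates, as OpenCV has them. Camera axes: x right, y down, z forward; pixel columns grow to the right and rows downward; lengths in mm; the calibration is good to about 2 mm. A picture is of the moment at which its call begins.
- manip.sign_off(): hands the job in, once; it reports no verdict.
The state is a dict: "time": time; "joints": joint angles; "qvel": joint speeds; "effort": joint torques, N m; "position": TCP position; "eef_rot": TCP orientation; "wrist_force": force on the tool from outside, world axes, zero at the start; "torque": the same for the moment, N m; "opening": finger opening in mm.
Only numpy, scipy, OpenCV 4.12 (cv2) and the standard library are available. Lean on these libraries where they do the work, as an engineer would, in place of code of your own. Each camera call takes 0.05 s, during which the arm holds its last target.

### The job

Put the loose stones that stand on the bench away in the vial carrier: draw the ball-lock pin, park it upright in the wooden block and swing the hold-down bar aside, then flip open a vial for each stone, put each stone in a vial of its own and press every cap shut again. Swing the bar back fully over the caps and, with its button pressed, slide the pin through the clevis until its flange rests on it, then let go so that its balls lock; leave the jar, the loupe, the steel block and the bowl where they are.

Things in the scene. Friction and masses are not known exactly. Their poses are not given: they have to be found in the camera images.
- stone1_c (a point): loose stone in a square metal setting, 15 x 15 mm, 22 mm tall, 15 to 28 g; this point is its centre (half-way up, 11 mm above its foot when standing), z its long axis, x and y square to its side faces. It stands on the bench at the start; only one or two of the three are present (the others are None)
- stone2_c (a point): another stone, just like stone1
- stone3_c (a point): another stone, just like stone1
- vial1_mouth (a point): mouth of vial 1: white plastic vial fixed in the carrier, 34 mm outside, 30 mm bore, closed with a flip cap; this point is the centre of its rim (62 mm above the bench), axes as the carrier's; the bore goes 46 mm down. The three vials stand in a row, 52 mm apart, along the carrier's y
- cap1 (a joint): hinge of the flip cap of vial 1: 0 shut, 2.3 rad fully open (1.57 = standing upright); stays where it is left, light friction (under 1 N at the tongue). The hinge axis runs along the carrier's y, 20 mm behind the vial's axis (+x side) and 1 mm above the rim; the cap is a disc of 37 mm diameter and 6 mm thickness (its top 69 mm above the bench when shut)
- cap1_tongue (a point): tongue of cap 1: a bar 10 mm wide (along y), 10 mm high, on the cap's side away from the hinge (the carrier's -x when shut), 38 to 60 mm from the hinge axis; this point is on it, 52 mm from the hinge axis and half-way up (68 mm above the bench when shut). It can be pinched across its 10 mm from above and swung up and over; nothing is below it down to the 12 mm base
- vial2_mouth (a point): mouth of vial 2, as vial 1
- cap2 (a joint): hinge of the flip cap of vial 2: 0 shut, 2.3 rad fully open (1.57 = standing upright)
- cap2_tongue (a point): tongue of cap 2, as cap 1; it turns with the cap
- vial3_mouth (a point): mouth of vial 3, as vial 1
- cap3 (a joint): hinge of the flip cap of vial 3: 0 shut, 2.3 rad fully open (1.57 = standing upright)
- cap3_tongue (a point): tongue of cap 3, as cap 1; it turns with the cap
- bar (a joint): steel hold-down bar that swings level over the caps about an upright pivot at the carrier's +y end: 0 = over the caps, its end between the clevis ears, holes in line (a stop); grows as it swings to the far side (+x), to a stop at 1.9 rad. Stays where left; about 1 N at the knob moves it. The pin in the clevis holds it fast
- bar_knob (a point): round upright knob on the bar, 16 mm diameter, 30 mm tall, from 88 to 118 mm above the bench, 130 mm from the pivot axis; this point is on its axis half-way up (103 mm)
- bar_pivot (a point): pivot of the bar, on the pivot axis at the height of the bar's top (88 mm); its axes are the carrier's: x away from the robot at yaw 0 (the hinge side of the caps), y along the row of vials, z up. The bar is 24 mm wide and 8 mm thick; it comes to within 7 mm of the shut caps
- clevis_hole (a point): clevis at the carrier's -y end: two level steel ears 36 x 36 mm, 8 mm thick, the bar's end between them, with upright holes of 13.5 mm (ears) and 17 mm (bar), slightly bevelled. This point is the centre of the hole on top of the upper ear, 98 mm above the bench; axes as the carrier's. The lower ear's underside is 28 mm below it, with 58 mm of free room beneath
- pin_head (a point): ball-lock pin, 80 g, upright in the clevis at the start: shank 10 mm across, 46 mm long (last 6 mm tapered), flange of 32 mm diameter and 4 mm thickness, and above it a metal head 22 mm (its x) by 24 mm (its y), 38 mm tall. This point is the centre of the head, 23 mm above the flange's underside; z points up, away from the shank. Close the fingers along its y: see pin_button
- pin_button (a joint): the pin's button: 0 out, 0.004 m fully pressed. It is 14 x 14 mm and sticks out 5 mm from the head's +y side, 24 mm above the flange's underside: closing the fingers on the head along its y presses it (about 9 N; the fingers then stand 25 mm apart) and draws the balls in; letting go sends them out
- pin_ball (a joint): one of the pin's two locking balls, 32 mm below the flange's underside, on its +x and -x sides: 0 out (locked, 19 mm across the two), about 0.0044 m drawn in. Out, they cannot pass the clevis either way; in, the pin slides freely. Fully home, the flange rests on the upper ear and the balls stand under the lower ear
- stand_hole (a point): fixed wooden block 56 x 56 mm, 60 mm tall, with an upright blind hole of 22 mm diameter and 52 mm depth in its top, wide enough for the pin with its balls out: a place to park the pin upright. This point is the centre of the hole's mouth
- jar: bystander: glass jar, 44 mm diameter, 50 mm tall; origin under its centre
- loupe: bystander: black loupe, about 36 mm diameter, 30 mm tall; origin under its centre
- doming: bystander: steel block of 45 mm, 40 mm tall; origin under its centre
- dish: bystander: white bowl, 90 mm wide, 25 mm tall; origin under its centre
Not all that is in view belongs to the job. What is shaped like the part that bears pin_head but red is not meant. Leave any purple look-alike of the part that bears stand_hole alone.

How it is judged:
By the outcome, as a careful person would: the job done as asked, in the order asked, and still so for the second after the job is handed in, with the robot touching nothing.
Of stone1, stone2, stone3 only 1 to 2 are there at a start; the rules pass over those that are not, and their reading is None.
At some moment in a run one of stone1, stone2, stone3 may be knocked a few centimetres aside while the robot is not near it.
It also fails if it takes over 210 s, if anything falls off the work surface, if the arm or the gripper's body presses on something with over 40 N, if the wrist force passes 120 N, or if a joint passes its speed limit or range.

## Working session

There is one attempt and no reset: what is moved stays moved. The work goes in short steps, Python scripts to look and compute and a shell command to move; the robot and the scene stay as the last step left them, time stands still between calls to the robot, and variables do not carry over. Pictures are saved under pics/ and viewed, and the job is handed in when it is done.

```bash
mkdir -p pics; ls; cat > h.py <<'E'
import numpy as np, cv2
from station import manip
from scipy.spatial.transform import Rotation as R
def snap(name, fn=None):
    s=manip.snapshot(name)
    if fn: cv2.imwrite('pics/'+fn, s['frame'])
    return s
def cam(s):
    K=np.array([[s['fx'],0,s['cx']],[0,s['fy'],s['cy']],[0,0,1]],float)
    Rm=R.from_rotvec(np.array(s['rvec']).ravel()).as_matrix(); t=np.array(s['tvec']).ravel()
    D=np.array([s['k1'],0,0,0,0.])
    return K,Rm,t,D
def ray(s,uv):
    K,Rm,t,D=cam(s)
    p=cv2.undistortPoints(np.array(uv,float).reshape(-1,1,2),K,D).reshape(-1,2)
    d=np.c_[p,np.ones(len(p))]@Rm
    return -Rm.T@t,d
def onz(s,uv,z):
    o,d=ray(s,uv); return o+d*((z-o[2])/d[:,2])[:,None]
def dpt(s,uv):
    K,Rm,t,D=cam(s); o,d=ray(s,uv)
    uv=np.array(uv).reshape(-1,2).astype(int)
    return o+d*s['depth'][uv[:,1],uv[:,0]][:,None]
def proj(s,P):
    K,Rm,t,D=cam(s)
    return cv2.projectPoints(np.array(P,float).reshape(-1,1,3),Rm,t,K,D)[0].reshape(-1,2)
def cloud(s):
    v,u=np.mgrid[0:400,0:640]; 
    P=dpt(s,np.c_[u.ravel(),v.ravel()]).reshape(400,640,3); P[s['depth']==0]=np.nan
    return P
E
python3 - <<'E'
from h import *
for n in ['scene','top','wrist']:
    s=snap(n,n+'0.png'); print(n,-cam(s)[1].T@cam(s)[2],cam(s)[1][2],s['fx'],s['k1'])
st=manip.get_state(); print(st)
E
```

```text
pics
scene [1011.86070989  -46.94177601  791.06709126] [-0.56772072  0.08023728 -0.81930163] 374.0076327215644 -0.017514522512007556
top [ 309.41565959   42.78719278 1327.09216313] [ 0.17600268  0.00225782 -0.9843871 ] 477.0516195753775 -0.13614433593084113
wrist [ 264.53000983 -625.60436156  383.73332661] [-0.25286481 -0.07473468 -0.96461086] 277.2332964165185 -0.04414802993010946
{'time': 0.15, 'joints': array([ 1.24907441,  0.46924363, -0.04858522,  1.53340778,  0.02412151,
        1.14102299, -0.08233853]), 'qvel': array([-0.00043817, -0.00183227,  0.00010172, -0.00429768,  0.00032067,
        0.00014172,  0.0006166 ]), 'effort': array([ 5.38974518e-05, -5.08429956e+01, -8.06040131e-02, -2.36422133e+01,
       -6.12235442e-02,  3.56350222e-02,  1.19155152e-04]), 'position': array([ 194.71440611, -645.82514236,  221.75392474]), 'eef_rot': array([-3.10653211e+00, -4.58087961e-01,  4.53449654e-04]), 'wrist_force': array([-0.34571575, -0.49813838,  0.56468133]), 'torque': array([ 0.02157229, -0.04179803,  0.06325985]), 'opening': 87.02348295703666}
```

View pics/scene0.png

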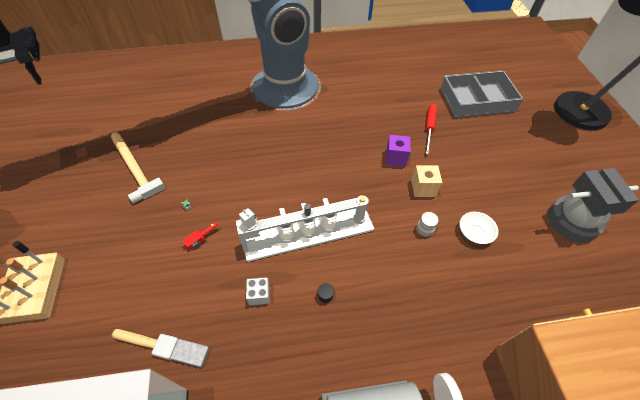

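View pics/top0.png

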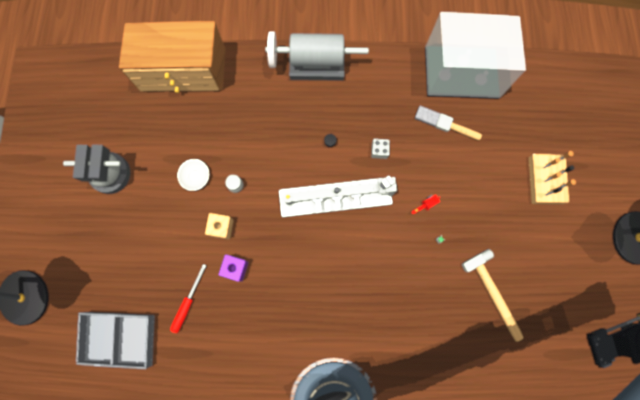

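View pics/wrist0.png

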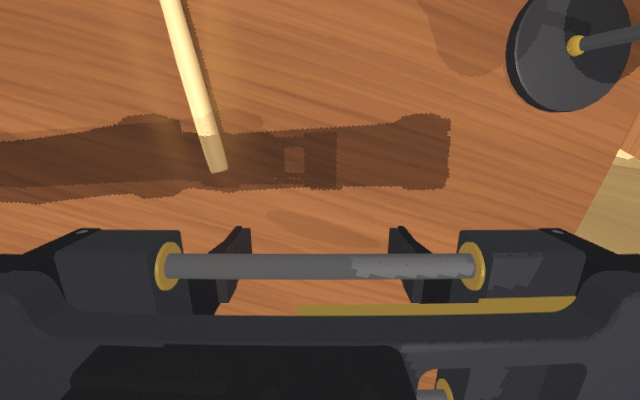

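```bash
python3 - <<'E'
from h import *
t=snap('top'); s=snap('scene')
a=cv2.resize(t['frame'][165:255,190:460],None,fx=2.96,fy=2.96,interpolation=cv2.INTER_CUBIC)
b=cv2.resize(s['frame'][180:265,170:385],None,fx=3.7,fy=3.7,interpolation=cv2.INTER_CUBIC)
cv2.imwrite('pics/c0.png',a);cv2.imwrite('pics/c1.png',b)
P=cloud(t)
import sys
def show(n,u,v): print(n,np.round(P[v,u],1))
show('stone',440,239);show('blk',227,222);show('purple',225,262);show('bench',300,250)
hsv=cv2.cvtColor(t['frame'],cv2.COLOR_BGR2HSV)
m=cv2.inRange(hsv,(40,50,30),(140,255,255))
n,l,stt,c=cv2.connectedComponentsWithStats(m)
for i in range(1,n):
    if stt[i,4]>5: print(stt[i],c[i],np.round(onz(t,c[i],20),0))
E
```

```text
stone [ 444.1 -291.6   22.7]
blk [478.  291.6  59.3]
purple [370.4 291.6  62.5]
bench [410.8  95.6  -0.5]
[438 237   6   6  26] [440.38461538 239.15384615] [[ 444. -293.   20.]]
[227 263   9   9  63] [231.36507937 267.42857143] [[358. 282.  20.]]
[239 262   7  18  38] [242.18421053 271.07894737] [[349. 252.  20.]]
[ 296  363   76   37 1500] [335.73133333 381.11733333] [[60. -7. 20.]]
[615 376  25  24 302] [631.23509934 391.37417219] [[   6. -857.   20.]]
```

View pics/c0.png

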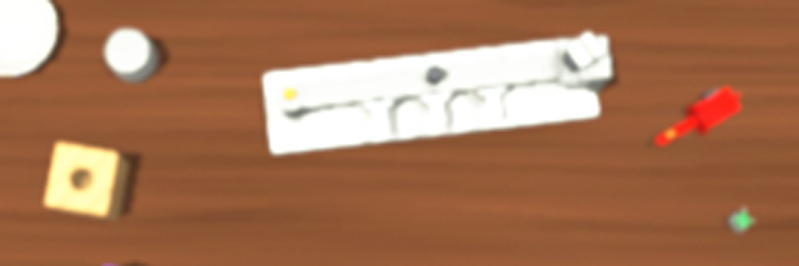

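View pics/c1.png

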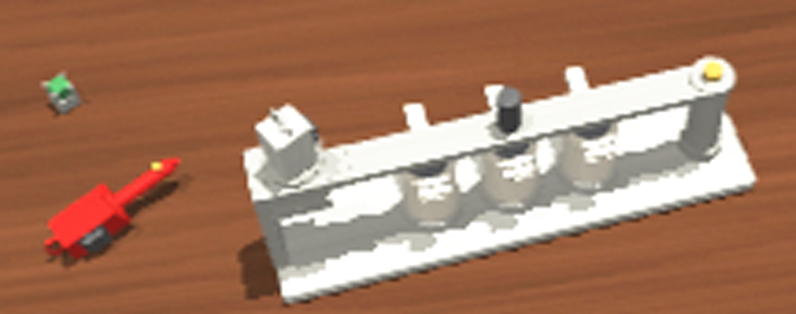

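```bash
cat > go.py <<'E'
# usage: go.py x y z yawdeg(direction of tool x axis) : prints the tool-frame delta for a down-pointing pose
import sys; from h import *
def delta(x,y,z,yaw,tilt=None):
    st=manip.get_state(); p=np.array(st['position']); Rc=R.from_rotvec(st['eef_rot'])
    a=np.radians(yaw); ex=np.array([np.cos(a),np.sin(a),0]); ez=np.array([0,0,-1.]); ey=np.cross(ez,ex)
    Rt=R.from_matrix(np.c_[ex,ey,ez])
    if tilt is not None: Rt=Rt*tilt
    d=Rc.inv().apply(np.array([x,y,z])-p)/10; rv=(Rc.inv()*Rt).as_rotvec(degrees=True)
    return d,rv
if __name__=='__main__':
    d,rv=delta(*map(float,sys.argv[1:5])); n=max(np.abs(d).max()/6.2,np.linalg.norm(rv)/10.6)
    print('total cm',np.round(d,2),'deg',np.round(rv,2),'min rows',round(n,2))
    k=int(np.ceil(n)) if len(sys.argv)<6 else int(sys.argv[5])
    if k>0: print('per row (',k,')',np.round(d/k,2).tolist(),np.round(rv/k,1).tolist())
E
python3 - <<'E'
from h import *
t=snap('top'); s=snap('scene')
print('pivot',onz(t,[288,196.8],88), 'knob',onz(t,[337,189.8],118))
o=(190+np.array([262,612,600,270])/2.96,165+np.array([75,38,115,153])/2.96)
print(onz(t,np.c_[o],12))
print('block',onz(t,[190+82/2.96,165+180/2.96],60))
st=manip.get_state();Rc=R.from_rotvec(st['eef_rot']).as_matrix();print(np.round(Rc,3))
# small objects
P=cloud(t);m=((P[...,2]>10)&(P[...,2]<60)).astype(np.uint8)
n,l,q,c=cv2.connectedComponentsWithStats(m)
for i in range(1,n):
    if 8<q[i,4]: print(q[i],np.round(onz(t,c[i],20)[0],0),np.nanmax(P[l==i][:,2]))
E
python3 go.py 560 -30 330 0
```

```text
pivot [[544.07084295 126.82405882  88.        ]] knob [[558.73357627  -1.51597208 118.        ]]
[[ 576.58241364  159.21472048   12.        ]
 [ 617.93841369 -174.87673187   12.        ]
 [ 542.79634433 -162.28983683   12.        ]
 [ 501.7590118   149.43429903   12.        ]]
block [[467.1312878  316.30859215  60.        ]]
[[ 0.957  0.289 -0.   ]
 [ 0.289 -0.957  0.   ]
 [ 0.    -0.    -1.   ]]
[133  41  92  52 722] [902. 440.  20.] 59.95919239735281
[426  42  78  57 688] [ 901. -354.   20.] 59.988361352087395
[289  61  55  20 742] [934.  59.  20.] 47.82335982322343
[415 106  67  34 703] [ 785. -314.   20.] 28.358562150720445
[324 134  12  14 133] [724.  17.  20.] 38.48628188015505
[372 139  18  19 298] [ 702. -128.   20.] 47.88833190811397
[ 89 152  41  42 534] [608. 632.  20.] 59.52341296657755
[ 530  154   39   50 1517] [ 620. -619.   20.] 59.79408982180075
[178 159  31  31 512] [619. 406.  20.] 31.824101899046354
[226 175  17  18 216] [592. 285.  20.] 56.07225753754096
[357 179  22   6  63] [604. -90.  20.] 20.392176943414597
[338 183  13   4  31] [594. -24.  20.] 17.6178545567
[... 208 characters left out ...]
-260.   20.] 35.355899375310855
[ 613  211   27   54 1146] [ 453. -866.   20.] 34.39079660503944
[206 214  27  25 339] [471. 319.  20.] 59.98659169069447
[437 236   8   7  30] [ 444. -292.   20.] 25.928428441351116
[ 462  250   61   91 1060] [ 301. -440.   20.] 34.13921743545802
[219 256  29  25 306] [355. 274.  20.] 59.992035149238745
[170 268  34  65 399] [241. 410.  20.] 30.821220625369506
[   0  270   48   56 2051] [252. 889.  20.] 59.62058422738755
[  76  312   78   57 1477] [147. 605.  20.] 56.95880901331316
[ 295  362   79   38 1206] [61. -1. 20.] 50.06004993741908
total cm [ 52.75 -48.46 -10.75] deg [-0.03  0.   16.78] min rows 8.51
per row ( 9 ) [5.86, -5.38, -1.19] [-0.0, 0.0, 1.9]
```

```bash
python3 -m handwheel '[[[5.8,-5.2,-2.2],[0,0,1.9],8.7],[[5.8,-5.2,-2.2],[0,0,1.9],8.7],[[5.8,-5.2,-2.2],[0,0,1.9],8.7],[[5.8,-5.2,-2.2],[0,0,1.9],8.7],[[5.8,-5.2,-2.0],[0,0,1.9],8.7]]'; python3 go.py 540 -60 330 6.5
```

```text
time: 0.98
position: [369.4, -398.8, 306.0]
eef_rot: [-3.136, -0.173, 0.004]
wrist_force: [0.7, -0.3, 0.5]
opening: 86.7
total cm [ 20.68 -31.8   -2.41] deg [-0.07  0.13 -0.19] min rows 5.13
per row ( 6 ) [3.45, -5.3, -0.4] [-0.0, 0.0, -0.0]
```

```bash
python3 -m handwheel '[[[4.2,-6.2,-0.5],[0,0,0],8.7],[[4.2,-6.2,-0.5],[0,0,0],8.7],[[4.2,-6.2,-0.5],[0,0,0],8.7],[[4.2,-6.2,-0.5],[0,0,0],8.7],[[4.2,-6.2,-0.5],[0,0,0],8.7]]'; python3 go.py 540 -60 330 6.5; python3 - <<'E'
from h import *
w=snap('wrist','w1.png')
E
```

```text
time: 1.6
position: [514.8, -123.3, 328.7]
eef_rot: [3.133, 0.171, 0.006]
wrist_force: [1.0, -1.0, -0.1]
opening: 86.8
total cm [ 3.2  -6.01 -0.14] deg [ 0.22 -0.19 -0.25] min rows 0.97
per row ( 1 ) [3.2, -6.01, -0.14] [0.2, -0.2, -0.2]
```

View pics/w1.png

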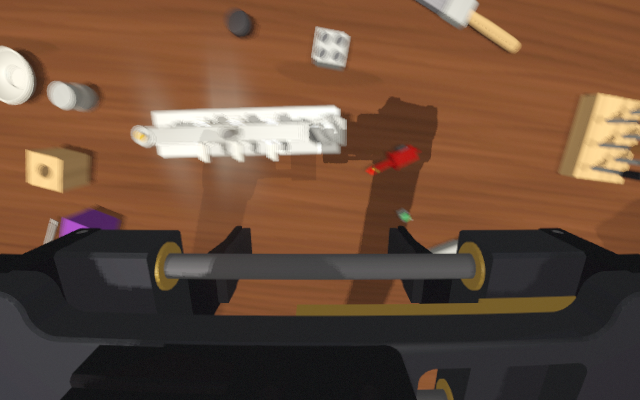

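```bash
python3 -m handwheel '[[[-3,-5.0,2],[0,0,0],8.7],[[-1,0,5],[0,0,0],8.7],[[0,0,4],[0,0,0],8.7],[[0,0,0],[0,0,0],8.7]]'; python3 - <<'E'
from h import *
w=snap('wrist','w2.png'); np.save('w2.npy',w,allow_pickle=True)
cv2.imwrite('pics/w2c.png',cv2.resize(w['frame'][40:240,60:460],None,fx=2,fy=2,interpolation=cv2.INTER_CUBIC))
E
```

```text
time: 2.15
position: [477.3, -68.4, 220.3]
eef_rot: [-3.132, -0.206, -0.021]
wrist_force: [-0.7, 1.3, 0.3]
opening: 87.0
```

View pics/w2c.png

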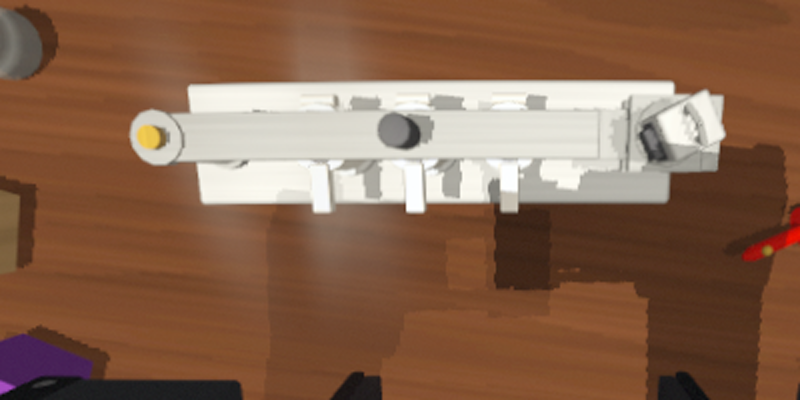

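```bash
python3 - <<'E'
from h import *
w=np.load('w2.npy',allow_pickle=True).item()
cv2.imwrite('pics/w2d.png',cv2.resize(w['frame'][75:135,360:440],None,fx=9,fy=9,interpolation=cv2.INTER_CUBIC))
P=cloud(w)
z=P[...,2]
m=((z>134)&(z<150)).astype(np.uint8); m[230:]=0
n,l,q,c=cv2.connectedComponentsWithStats(m)
for i in range(1,n):
    if q[i,4]>40:
        p=P[l==i][:,:3]; print(q[i],c[i],p.mean(0),p[:,2].max(), cv2.minAreaRect(p[:,:2].astype(np.float32)))
f=lambda x,y:[60+x/2,40+y/2]
print('pivot top',onz(w,f(148,137),92),onz(w,f(157,137),88),'knob',onz(w,f(404,130),118))
for n,xy in [('pivot',(157,120)),('dot',(148,137)),('knob',(404,130)),('bar',(250,137))]:
    u=f(*xy);print(n,dpt(w,u))
ton=[f(322,212),f(415,212),f(510,212)]
print(onz(w,ton,68))
E
```

```text
[386  86  36  36 787] [403.63913596 103.40152478] [ 576.82500929 -126.72840967  140.46630219] 149.9703710825917 ((577.292724609375, -127.89576721191406), (22.18956184387207, 24.93932342529297), 33.934043884277344)
pivot top [[543.23735967 131.90801673  92.        ]] [[543.72417377 129.69967854  88.        ]] knob [[560.98595543  -4.68581361 118.        ]]
pivot [[552.21778361 128.70602025  89.39587817]]
dot [[543.29872799 129.08506935  96.28768271]]
knob [[560.9745752   -4.73210607 118.22240239]]
bar [[549.40884126  80.63148078  87.67733492]]
[[513.71992768  48.07932717  68.        ]
 [520.41196463  -4.1648028   68.        ]
 [527.3433567  -57.05011395  68.        ]]
```

View pics/w2d.png

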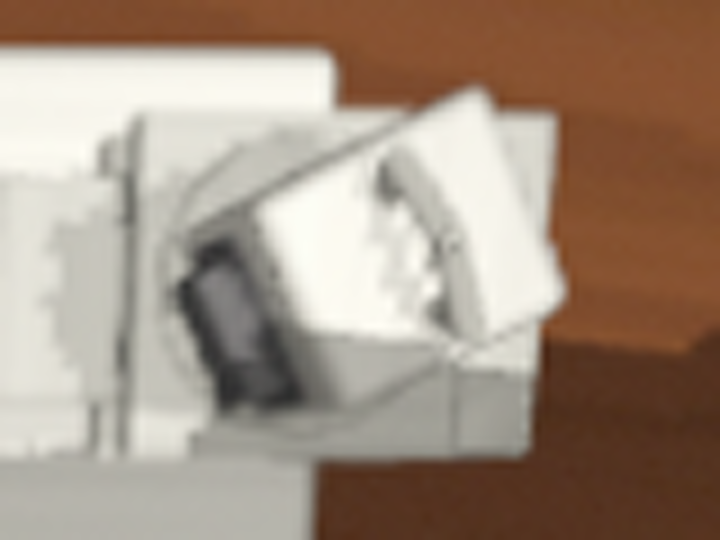

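```bash
python3 - <<'E'
from h import *
w=np.load('w2.npy',allow_pickle=True).item()
g=lambda x,y:[360+x/9,75+y/9]
q=onz(w,[g(258,210),g(480,88),g(565,297)],140); print(q, np.linalg.norm(q[1]-q[0]),np.linalg.norm(q[2]-q[1]),(q[0]+q[2])/2, np.degrees(np.arctan2(*(q[0]-q[1])[:2]*[-1,1])))
P=cloud(w)
print(np.round(P[100:118:2,126:146:2,2]))
E
python3 go.py 577 -127.6 200 33.9
```

```text
[[ 579.14651313 -113.60520572  140.        ]
 [ 592.59497065 -131.96778215  140.        ]
 [ 575.57951457 -143.7117017   140.        ]] 22.76060681725695 20.674752526263752 [ 577.36301385 -128.65845371  140.        ] 36.21845137531667
[[-1. 90. 91. 89. 89. 89. 89. 90. 91. 91.]
 [ 0. 90. 91. 91. 90. 90. 88. 89. 91. 91.]
 [91. 90. 97. 97. 97. 95. 94. 90. 90. 90.]
 [89. 95. 97. 96. 95. 96. 95. 93. 90. 91.]
 [90. 97. 96. 96. 96. 95. 96. 95. 92. 89.]
 [89. 90. 97. 96. 96. 95. 95. 94. 93. 90.]
 [90. 90. 95. 97. 96. 97. 94. 92. 91. 91.]
 [89. 89. 91. 90. 97. 95. 93. 90. 90. 90.]
 [ 1. -0. 90. 90. 89. 90. 88. 90. 89. 89.]]
total cm [8.92 7.12 2.36] deg [  0.2   -0.96 -26.41] min rows 2.49
per row ( 3 ) [2.97, 2.37, 0.79] [0.1, -0.3, -8.8]
```

```bash
python3 -m handwheel '[[[3.0,2.4,0.5],[0.1,-0.3,-9],8.7],[[2.0,3.5,0.5],[0,-0.3,-9.3],8.7],[[2.0,3,0.5],[0,-0.3,-9],8.7],[[0,0,0],[0,0,0],8.7]]'; python3 go.py 577.2 -128 200 35
```

```text
time: 2.7
position: [580.5, -138.9, 217.6]
eef_rot: [2.982, 0.955, 0.022]
wrist_force: [0.9, 0.2, 0.7]
opening: 86.9
total cm [ 0.34 -1.1   1.74] deg [ 0.8  -0.59  0.5 ] min rows 0.28
per row ( 1 ) [0.34, -1.1, 1.74] [0.8, -0.6, 0.5]
```

```bash
python3 -m handwheel '[[[0.3,-1.1,1.7],[0.8,-0.6,-0.5],8.7],[[0,0,2.5],[0,0,0],8.7],[[0,0,0],[0,0,0],8.7]]'; python3 go.py 577.2 -128 105 35;  python3 - <<'E'
from h import *
w=snap('wrist','w3.png')
E
```

```text
time: 3.08
position: [575.9, -125.7, 176.2]
eef_rot: [2.988, 0.97, 0.001]
wrist_force: [-1.1, -0.4, -0.3]
opening: 86.9
total cm [-0.03  0.26  7.12] deg [ 0.02 -0.03  0.96] min rows 1.15
per row ( 2 ) [-0.02, 0.13, 3.56] [0.0, -0.0, 0.5]
```

View pics/w3.png

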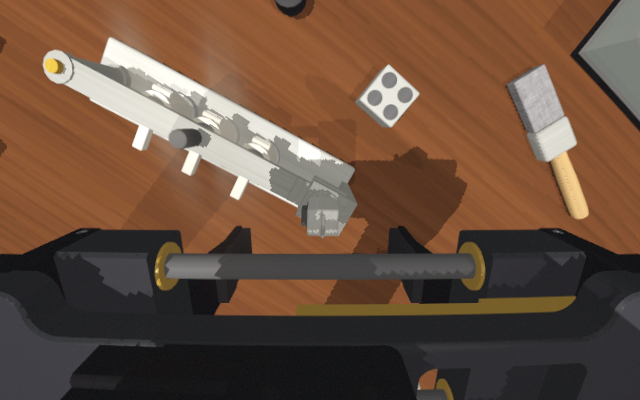

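```bash
python3 -m handwheel '[[[0,0.2,3.5],[0,0,0.9],8.7],[[0,0,2.7],[0,0,0],8.7],[[0,0,0.8],[0,0,0],8.7],[[0,0,0],[0,0,0],8.7]]'; python3 go.py 577.2 -128 105 35
```

```text
time: 3.62
position: [581.2, -125.2, 111.9]
eef_rot: [2.99, 0.947, 0.017]
wrist_force: [0.1, -0.5, -0.2]
opening: 87.2
total cm [-0.5  -0.01  0.69] deg [ 0.49 -0.51  0.13] min rows 0.11
per row ( 1 ) [-0.5, -0.01, 0.69] [0.5, -0.5, 0.1]
```

```bash
python3 -m handwheel '[[[-0.4,0,0.5],[0.4,-0.4,0],8.7],[[0,0,0],[0,0,0],8.7]]'; python3 go.py 577.2 -128 105 35; python3 go.py 577.2 -128 105 35
```

```text
time: 3.88
position: [579.1, -127.8, 108.9]
eef_rot: [2.993, 0.947, 0.007]
wrist_force: [0.6, -0.7, 0.3]
opening: 86.9
total cm [-0.17 -0.09  0.39] deg [ 0.22 -0.21  0.12] min rows 0.06
per row ( 1 ) [-0.17, -0.09, 0.39] [0.2, -0.2, 0.1]
total cm [-0.17 -0.09  0.39] deg [ 0.22 -0.21  0.12] min rows 0.06
per row ( 1 ) [-0.17, -0.09, 0.39] [0.2, -0.2, 0.1]
```

```bash
python3 -m handwheel '[[[-0.1,-0.1,0.4],[0.2,-0.2,0],8.7],[[0,0,0],[0,0,0],4],[[0,0,0],[0,0,0],2],[[0,0,0],[0,0,0],2]]' 30; python3 -m handwheel '[[[0,0,0],[0,0,0],2],[[0,0,0],[0,0,0],2]]' 30; python3 go.py 577.2 -128 105 35
```

```text
time: 4.38
position: [578.3, -127.7, 105.6]
eef_rot: [2.994, 0.947, 0.003]
wrist_force: [0.9, -0.3, -0.2]
opening: 64.7
time: 4.62
position: [578.3, -127.6, 105.7]
eef_rot: [2.994, 0.947, 0.003]
wrist_force: [-0.6, -0.1, 0.1]
opening: 45.1
total cm [-0.11 -0.03  0.07] deg [ 0.08 -0.08  0.11] min rows 0.02
per row ( 1 ) [-0.11, -0.03, 0.07] [0.1, -0.1, 0.1]
```

```bash
python3 -m handwheel '[[[0,0,0],[0,0,0],2],[[0,0,0],[0,0,0],2],[[0,0,0],[0,0,0],2],[[0,0,0],[0,0,0],2]]' 30; python3 -m handwheel '[[[0,0,0],[0,0,0],2]]' 30; python3 go.py 577.2 -128 105 35
```

```text
time: 5.12
position: [578.1, -127.1, 105.7]
eef_rot: [2.995, 0.948, 0.002]
wrist_force: [-0.8, 1.0, -0.1]
opening: 24.7
time: 5.25
position: [578.2, -127.1, 105.7]
eef_rot: [2.995, 0.948, 0.002]
wrist_force: [-0.1, 0.7, 0.8]
opening: 24.3
total cm [-0.13  0.02  0.07] deg [ 0.05 -0.07  0.14] min rows 0.02
per row ( 1 ) [-0.13, 0.02, 0.07] [0.0, -0.1, 0.1]
```

```bash
echo '578.2 -127.1 105.7 / 2.995 .948 .002 pin home in clevis grasp' > notes; python3 -m handwheel '[[[0,0,-1],[0,0,0],2],[[0,0,-2],[0,0,0],2],[[0,0,-3],[0,0,0],2],[[0,0,-3],[0,0,0],2],[[0,0,0],[0,0,0],2]]' 30; python3 - <<'E'
from h import *
snap('wrist','w4.png');t=snap('scene');cv2.imwrite('pics/s4.png',cv2.resize(t['frame'][140:270,200:460],None,fx=3,fy=3))
E
```

```text
time: 5.88
position: [578.1, -127.6, 199.8]
eef_rot: [2.994, 0.948, 0.003]
wrist_force: [-0.6, 0.2, -1.3]
opening: 24.3
```

View pics/s4.png

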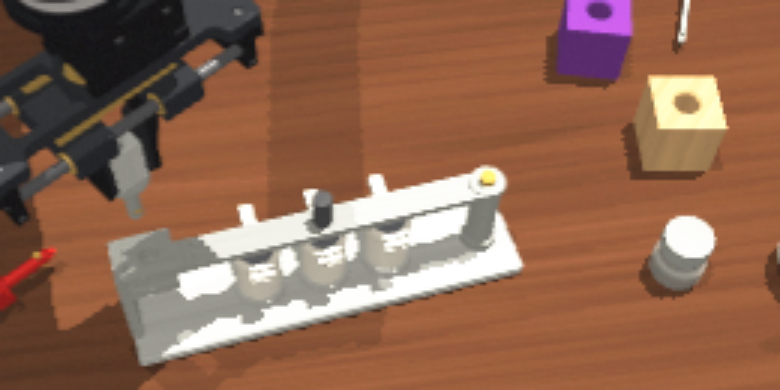

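```bash
python3 go.py 390 259 230 35
```

```text
total cm [  7.02 -42.33  -3.23] deg [-0.15  0.16  0.13] min rows 6.83
per row ( 7 ) [1.0, -6.05, -0.46] [-0.0, 0.0, 0.0]
```

```bash
python3 -m handwheel '[[[0.5,-4,-1],[0,0,0],2],[[1,-6,-0.5],[0,0,0],2],[[1,-6,-0.5],[0,0,0],2],[[1,-6,-0.5],[0,0,0],2],[[1,-6,-0.5],[0,0,0],2]]' 30;python3 go.py 390 259 230 35
```

```text
time: 6.6
position: [447.2, 127.9, 220.8]
eef_rot: [-2.996, -0.928, 0.024]
wrist_force: [0.6, 0.5, -0.4]
opening: 24.7
total cm [  2.68 -14.05  -0.82] deg [-0.54  0.77 -0.58] min rows 2.27
per row ( 3 ) [0.89, -4.68, -0.27] [-0.2, 0.3, -0.2]
```

```bash
python3 -m handwheel '[[[0.9,-4.9,-0.2],[-0.2,0.3,-0.2],2],[[0.9,-5,-0.2],[-0.2,0.3,-0.2],2],[[0.9,-3,-0.2],[-0.2,0.3,-0.2],2],[[0,0,0],[0,0,0],2]]' 30;python3 go.py 390 259 230 35
python3 - <<'E'
from h import *
w=snap('wrist','w5.png'); np.save('w5.npy',w,allow_pickle=True)
E
```

```text
time: 7.1
position: [388.3, 255.6, 223.6]
eef_rot: [2.991, 0.961, -0.007]
wrist_force: [0.3, -1.2, -1.2]
opening: 24.2
total cm [ 0.33 -0.18 -0.64] deg [-0.06  0.25  0.63] min rows 0.1
per row ( 1 ) [0.33, -0.18, -0.64] [-0.1, 0.3, 0.6]
```

View pics/w5.png

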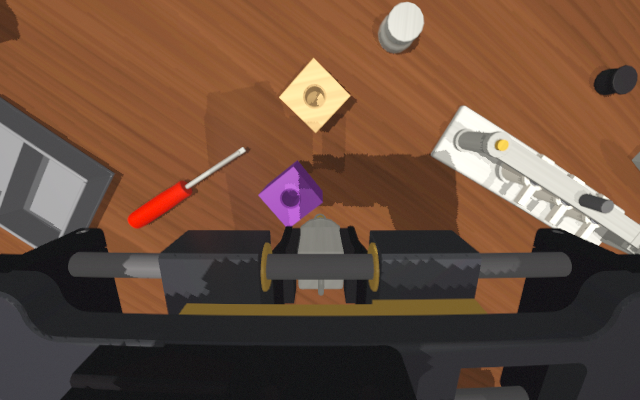

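```bash
python3 - <<'E'
from h import *
w=np.load('w5.npy',allow_pickle=True).item()
q=onz(w,[[315,57],[352,97],[316,133],[279,94]],60);print(q,q.mean(0),np.linalg.norm(q[1]-q[0]),np.linalg.norm(q[1]-q[2]))
print(onz(w,[314.5,96.5],60), dpt(w,[335,97]))
E
python3 go.py 466 315 180 35; python3 go.py 466 315 67 35
```

```text
[[501.47458969 341.82305875  60.        ]
 [491.9949245  284.59026003  60.        ]
 [436.73445439 294.32052866  60.        ]
 [447.34810468 352.30616971  60.        ]] [469.38801831 318.26000429  60.        ] 58.012561577010636 56.11058442585322
[[468.07478035 318.7175043   60.        ]] [[480.98867102 299.92009212  59.44557222]]
total cm [ 9.85 -0.5   4.28] deg [-0.02  0.32  0.48] min rows 1.59
per row ( 2 ) [4.93, -0.25, 2.14] [-0.0, 0.2, 0.2]
total cm [ 9.91 -0.49 15.57] deg [-0.02  0.32  0.48] min rows 2.51
per row ( 3 ) [3.3, -0.16, 5.19] [-0.0, 0.1, 0.2]
```

```bash
python3 go.py 468 317.7 135 35;python3 -m handwheel '[[[4,-0.2,0],[0,0.1,0.2],2],[[4,-0.2,2],[0,0.1,0.2],2],[[2.2,-0.2,4],[0,0,0],2],[[0,0,2],[0,0,0],2],[[0,0,0],[0,0,0],2]]' 30;python3 go.py 468 317.7 135 35
```

```text
total cm [10.2  -0.6   8.77] deg [-0.02  0.32  0.48] min rows 1.64
per row ( 2 ) [5.1, -0.3, 4.39] [-0.0, 0.2, 0.2]
time: 7.78
position: [474.5, 308.1, 134.9]
eef_rot: [2.994, 0.923, -0.015]
wrist_force: [0.3, 0.1, 0.4]
opening: 24.5
total cm [ 0.   -1.16 -0.02] deg [ 0.32  0.67 -0.73] min rows 0.19
per row ( 1 ) [0.0, -1.16, -0.02] [0.3, 0.7, -0.7]
```

```bash
python3 -m handwheel '[[[0,-1.15,0],[0.3,0.7,-0.7],2],[[0,0,0],[0,0,0],2]]' 30;python3 go.py 468 317.7 135 35
python3 - <<'E'
from h import *
w=snap('wrist','w6.png');t=snap('scene');cv2.imwrite('pics/s6.png',cv2.resize(t['frame'][120:240,360:500],None,fx=5,fy=5))
E
```

```text
time: 8.02
position: [468.4, 317.1, 135.7]
eef_rot: [-2.997, -0.942, -0.003]
wrist_force: [0.1, 1.3, 0.1]
opening: 24.4
total cm [ 0.01 -0.07  0.07] deg [ 0.04 -0.11 -0.1 ] min rows 0.01
per row ( 1 ) [0.01, -0.07, 0.07] [0.0, -0.1, -0.1]
```

View pics/s6.png

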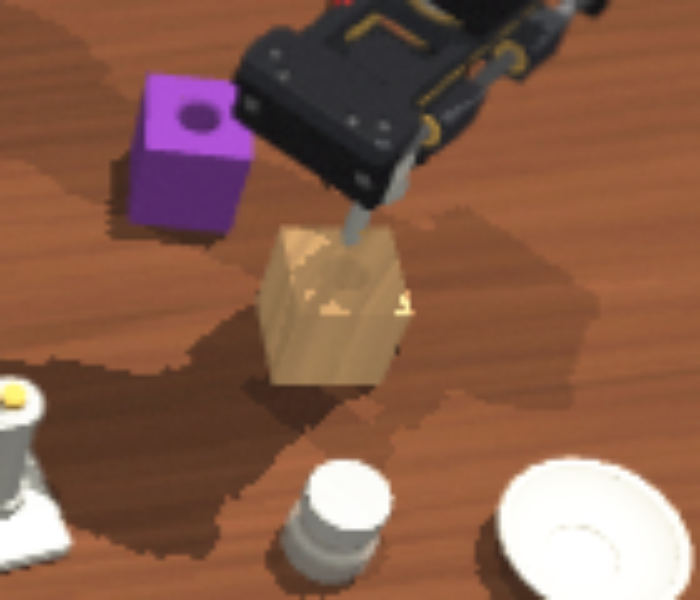

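```bash
python3 -m handwheel '[[[0,0,1.2],[0,0,0],2],[[0,0,1.2],[0,0,0],2],[[0,0,1.2],[0,0,0],2],[[0,0,0],[0,0,0],2]]' 30;python3 go.py 468 317.7 68 35
```

```text
time: 8.62
position: [469.7, 315.8, 97.7]
eef_rot: [2.997, 0.939, 0.005]
wrist_force: [0.0, 0.4, -1.4]
opening: 24.7
total cm [-0.04 -0.26  2.96] deg [ 0.14 -0.16 -0.21] min rows 0.48
per row ( 1 ) [-0.04, -0.26, 2.96] [0.1, -0.2, -0.2]
```

```bash
python3 -m handwheel '[[[0,-0.2,1.2],[0.1,-0.1,-0.2],2],[[0,0,1],[0,0,0],2],[[0,0,0.5],[0,0,0],2],[[0,0,0],[0,0,0],2]]' 30;python3 go.py 468 317.7 68 35
```

```text
time: 9.12
position: [468.6, 317.8, 68.5]
eef_rot: [-2.996, -0.945, -0.001]
wrist_force: [0.4, -0.1, -1.6]
opening: 24.4
total cm [-0.05 -0.02  0.05] deg [ 0.01 -0.04  0.01] min rows 0.01
per row ( 1 ) [-0.05, -0.02, 0.05] [0.0, -0.0, 0.0]
```

```bash
python3 -m handwheel '[[[0,0,0.1],[0,0,0],2],[[0,0,0],[0,0,0],2]]' 30;python3 -m handwheel '[[[0,0,0.1],[0,0,0],2],[[0,0,0],[0,0,0],2]]' 30
```

```text
time: 9.38
position: [469.0, 318.2, 68.0]
eef_rot: [-2.996, -0.945, -0.003]
wrist_force: [1.4, 0.0, -0.3]
opening: 24.2
time: 9.62
position: [469.2, 318.4, 67.8]
eef_rot: [-2.996, -0.945, -0.005]
wrist_force: [-0.6, 0.7, -0.6]
opening: 24.6
```

```bash
echo '469.2 318.4 67.8 / -2.996 -.945 -.005 released in stand' >> notes; python3 -m handwheel '[[[0,0,0],[0,0,0],4],[[0,0,0],[0,0,0],6],[[0,0,0],[0,0,0],6],[[0,0,0],[0,0,0],7],[[0,0,0],[0,0,0],7]]' 30;python3 go.py 469 318 180 35; python3 -m handwheel '[[[0,0,-2],[0,0,0],7],[[0,0,-5],[0,0,0],7],[[0,0,-5],[0,0,0],7],[[0,0,0],[0,0,0],7]]';  python3 - <<'E'
from h import *
w=snap('wrist','w7.png');np.save('w7.npy',w,allow_pickle=True)
E
```

```text
time: 10.25
position: [469.5, 318.6, 67.8]
eef_rot: [-2.995, -0.944, -0.006]
wrist_force: [0.1, 0.1, -0.0]
opening: 65.4
total cm [ -0.03   0.03 -11.22] deg [ 0.02 -0.21 -0.  ] min rows 1.81
per row ( 2 ) [-0.02, 0.01, -5.61] [0.0, -0.1, -0.0]
time: 10.75
position: [469.3, 319.5, 195.3]
eef_rot: [-2.994, -0.946, -0.009]
wrist_force: [0.3, -0.3, 0.6]
opening: 69.7
```

View pics/w7.png

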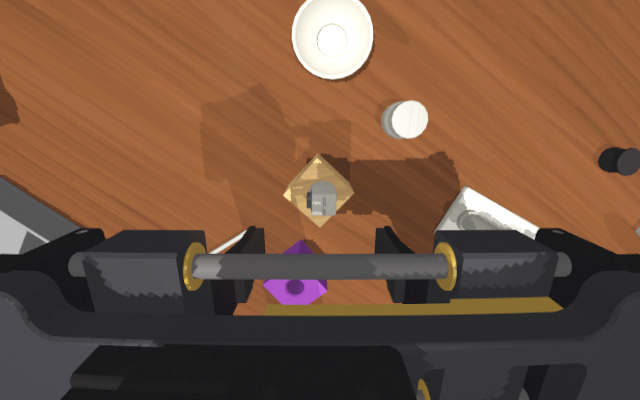

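```bash
python3 go.py 561 -4.7 160 35;  python3 -m handwheel '[[[-2,5,0],[0,0,0],5],[[-2,6,0],[0,0,0],5],[[-2,6,0],[0,0,0],5],[[-2,6,0],[0,0,0],5],[[-2,4,1],[0,0,0],5]]'; python3 go.py 561 -4.7 160 35
```

```text
total cm [-10.97  31.76   3.29] deg [-0.   -0.12  0.06] min rows 5.12
per row ( 6 ) [-1.83, 5.29, 0.55] [-0.0, -0.0, 0.0]
time: 11.42
position: [540.0, 39.4, 180.2]
eef_rot: [-2.987, -0.962, 0.004]
wrist_force: [-0.2, 0.3, 0.1]
opening: 50.2
total cm [-0.87  4.81  2.01] deg [-0.21  0.07  0.71] min rows 0.78
per row ( 1 ) [-0.87, 4.81, 2.01] [-0.2, 0.1, 0.7]
```

```bash
python3 -m handwheel '[[[-0.8,4.6,1.5],[-0.2,0.1,0.7],5],[[0,0,0],[0,0,0],5]]'; python3 go.py 561 -4.7 94 35
```

```text
time: 11.68
position: [558.9, -9.9, 161.8]
eef_rot: [-3.0, -0.932, 0.009]
wrist_force: [0.4, 0.8, 0.3]
opening: 50.3
total cm [ 0.51 -0.3   6.78] deg [-0.1   0.32 -0.49] min rows 1.09
per row ( 2 ) [0.26, -0.15, 3.39] [-0.1, 0.2, -0.2]
```

```bash
python3 -m handwheel '[[[0.4,-0.3,2.5],[-0.1,0.3,-0.3],5],[[0,0,2.5],[0,0,0],5],[[0,0,1],[0,0,0],5],[[0,0,0],[0,0,0],5]]'; python3 go.py 561 -4.7 94 35
```

```text
time: 12.18
position: [558.0, -2.5, 99.1]
eef_rot: [-2.993, -0.943, 0.006]
wrist_force: [0.2, 0.2, -0.3]
opening: 50.3
total cm [0.12 0.36 0.51] deg [-0.23  0.14 -0.01] min rows 0.08
per row ( 1 ) [0.12, 0.36, 0.51] [-0.2, 0.1, -0.0]
```

```bash
python3 -m handwheel '[[[0.1,0.35,0.4],[0,0,0],3],[[0,0,0],[0,0,0],1],[[0,0,0],[0,0,0],1],[[0,0,0],[0,0,0],1],[[0,0,0],[0,0,0],1]]' 10; python3 -m handwheel '[[[0,0,0],[0,0,0],1]]' 10;cat > arc.py <<'E'
import sys; from go import *
# knob path: circle about C fitted by grip pose; prints tool deltas for next steps
C=np.array([float(sys.argv[1]),float(sys.argv[2])])
st=manip.get_state();p=np.array(st['position']);r=p[:2]-C;print('r',np.linalg.norm(r),'ang',np.degrees(np.arctan2(r[0],-r[1]))-7.4)
for s in map(float,sys.argv[3:]):
    ph=np.radians(s+7.4); q=C+130*np.array([np.sin(ph),-np.cos(ph)])
    d=R.from_rotvec(st['eef_rot']).inv().apply(np.r_[q-p[:2],0])/10
    print(s,np.round(q,1),np.round(d,2))
E
python3 arc.py 544 125 0 20 40 60 80
```

```text
time: 12.8
position: [561.1, 1.0, 96.9]
eef_rot: [-2.987, -0.947, -0.001]
wrist_force: [0.8, -1.1, -2.4]
opening: 15.1
time: 12.92
position: [561.1, 0.9, 96.9]
eef_rot: [-2.987, -0.947, -0.001]
wrist_force: [1.0, 0.6, -2.3]
opening: 15.9
r 125.23489834028786 ang 0.44695114468261643
0.0 [560.7  -3.9] [-0.31  0.38 -0.  ]
20.0 [603.8   9.6] [ 3.99  1.76 -0.  ]
40.0 [639.7  37. ] [8.5  1.58 0.01]
60.0 [664.  75.] [12.68 -0.13  0.04]
80.0 [673.9 119.1] [16.03 -3.16  0.07]
```

```bash
python3 arc.py 544 130 0 12 24 36 48
```

```text
r 130.18986949763303 ang 0.14652533127122247
0.0 [560.7   1.1] [-0.02 -0.03  0.  ]
12.0 [587.2   7.4] [2.5  0.98 0.  ]
24.0 [611.7  19. ] [5.18 1.44 0.  ]
36.0 [633.3  35.5] [7.9  1.33 0.01]
48.0 [651.   56.2] [10.53  0.67  0.03]
```

```bash
python3 -m handwheel '[[[1.2,0.5,0],[0,0,0],1],[[1.3,0.5,0],[0,0,0],1],[[0,0,0],[0,0,0],1]]' 10; python3 arc.py 544 130 12 24 36 48
```

```text
time: 13.3
position: [588.7, 7.9, 96.9]
eef_rot: [-2.986, -0.947, 0.001]
wrist_force: [-0.2, 0.4, -0.3]
opening: 15.9
r 130.02007564098997 ang 12.68654577014584
12.0 [587.2   7.4] [-0.15 -0.04  0.  ]
24.0 [611.7  19. ] [2.53 0.42 0.  ]
36.0 [633.3  35.5] [5.24 0.31 0.01]
48.0 [651.   56.2] [ 7.88 -0.35  0.02]
```

```bash
python3 - <<'E'
from h import *
w=snap('wrist','w8.png')
E
```

View pics/w8.png

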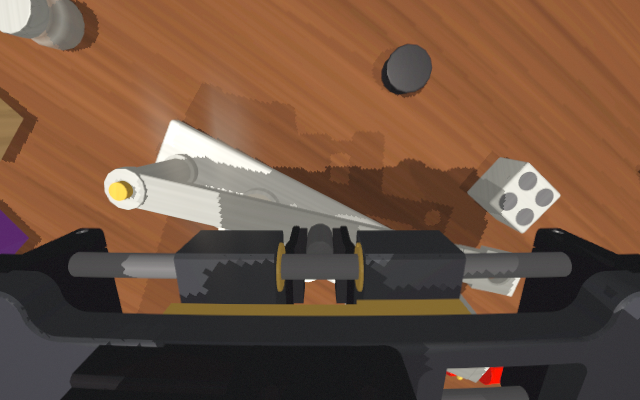

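Bar is swinging with the knob (between the pads at (320,240)); no load. Continue the arc.

```bash
python3 -m handwheel '[[[1.3,0.2,0],[0,0,0],1],[[1.3,0.2,0],[0,0,0],1],[[1.3,0,0],[0,0,0],1],[[1.3,-0.1,0],[0,0,0],1],[[0,0,0],[0,0,0],1]]' 10; python3 arc.py 544 130 48 60 72 84 96 108
```

```text
time: 13.98
position: [634.1, 38.9, 96.9]
eef_rot: [-2.984, -0.948, 0.006]
wrist_force: [-1.3, 1.8, 0.2]
opening: 15.3
r 128.14021578381937 ang 37.28898104935513
48.0 [651.   56.2] [ 2.38 -0.44  0.  ]
60.0 [664.  80.] [ 4.82 -1.63  0.02]
72.0 [671.8 106.1] [ 6.95 -3.31  0.04]
84.0 [674.  133.2] [ 8.7  -5.4   0.06]
96.0 [670.5 160.1] [ 9.97 -7.8   0.09]
108.0 [661.4 185.8] [ 10.71 -10.41   0.12]
```

```bash
python3 -m handwheel '[[[1.2,-0.2,0],[0,0,0],1],[[1.2,-0.3,0],[0,0,0],1],[[1.2,-0.5,0],[0,0,0],1],[[1.2,-0.6,0],[0,0,0],1],[[0,0,0],[0,0,0],1]]' 10; python3 arc.py 544 130 60 72 84 96 108
```

```text
time: 14.6
position: [660.5, 80.7, 96.8]
eef_rot: [-2.984, -0.947, 0.024]
wrist_force: [-2.5, 1.2, 1.7]
opening: 15.7
r 126.5514974517086 ang 59.64823062876031
60.0 [664.  80.] [ 0.25  0.25 -0.01]
72.0 [671.8 106.1] [ 2.39 -1.43 -0.  ]
84.0 [674.  133.2] [ 4.13 -3.52  0.01]
96.0 [670.5 160.1] [ 5.4  -5.92  0.03]
108.0 [661.4 185.8] [ 6.14 -8.53  0.06]
```

```bash
python3 -m handwheel '[[[1.2,-0.7,0],[0,0,0],1],[[1.2,-0.8,0],[0,0,0],1],[[0.9,-1.0,0],[0,0,0],1],[[0.9,-1.1,0],[0,0,0],1],[[0,0,0],[0,0,0],1]]' 10; python3 arc.py 544 130  84 96 105 108
```

```text
time: 15.22
position: [671.8, 129.5, 96.8]
eef_rot: [-2.992, -0.94, 0.039]
wrist_force: [-3.1, 0.4, 1.5]
opening: 15.4
r 127.80205511134527 ang 82.38121995850982
84.0 [674.  133.2] [ 0.39 -0.18 -0.01]
96.0 [670.5 160.1] [ 1.64 -2.59 -0.  ]
105.0 [664.2 179.5] [ 2.24 -4.54  0.01]
108.0 [661.4 185.8] [ 2.37 -5.21  0.01]
```

```bash
python3 -m handwheel '[[[0.7,-1.1,0],[0,0,0],1],[[0.6,-1.1,0],[0,0,0],1],[[0.5,-1.2,0],[0,0,0],1],[[0.4,-1.2,0],[0,0,0],1],[[0,0,0],[0,0,0],1]]' 10; python3 arc.py 544 130  96 105 108; python3 - <<'E'
from h import *
t=snap('scene');cv2.imwrite('pics/s9.png',cv2.resize(t['frame'][140:300,180:460],None,fx=2.8,fy=2.8))
E
```

```text
time: 15.85
position: [664.8, 179.9, 96.8]
eef_rot: [-2.996, -0.937, 0.036]
wrist_force: [-1.7, -0.3, 1.0]
opening: 15.5
r 130.68742302821522 ang 105.04519407447752
96.0 [670.5 160.1] [-0.66  1.95 -0.  ]
105.0 [664.2 179.5] [-0.07 -0.    0.  ]
108.0 [661.4 185.8] [ 0.06 -0.67  0.  ]
```

View pics/s9.png

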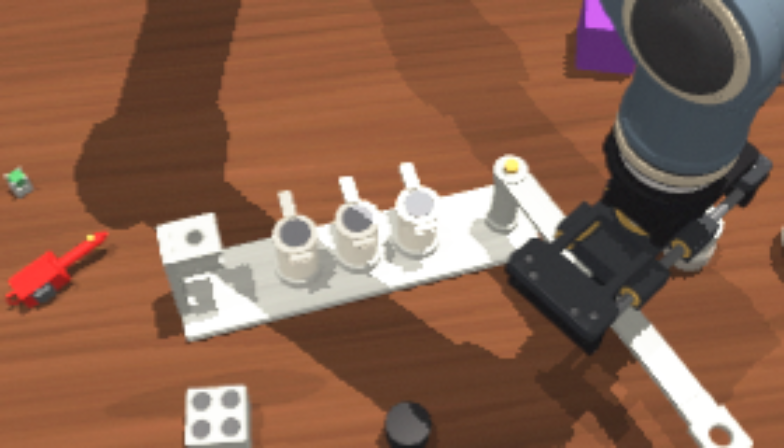

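```bash
echo 'knob released at 664.8 179.9 96.8 bar 105deg; C=(544,130)'>>notes; python3 -m handwheel '[[[0,0,0],[0,0,0],5],[[0,0,0],[0,0,0],5],[[0,0,0],[0,0,0],5],[[0,0,-3],[0,0,0],5],[[0,0,-5],[0,0,0],5]]' 10; python3 go.py 470 -30 190 7.4
```

```text
time: 16.52
position: [665.6, 177.5, 173.4]
eef_rot: [-2.997, -0.932, 0.048]
wrist_force: [0.0, 0.2, 0.9]
opening: 49.0
total cm [-27.91   5.99  -0.95] deg [-0.28  1.74 27.13] min rows 4.5
per row ( 5 ) [-5.58, 1.2, -0.19] [-0.1, 0.3, 5.4]
```

```bash
python3 -m handwheel '[[[-5.5,0.8,-1],[0,0.3,5.5],5],[[-5.5,1.6,0],[0,0.3,5.5],5],[[-5.3,2.2,0],[0,0.3,5.5],5],[[-5,2.8,0],[0,0.3,5.5],5],[[-4.6,3.4,0],[0,0.3,5.5],5]]' 10; python3 go.py 470 -30 190 7.4
```

```text
time: 17.15
position: [468.1, -27.3, 190.8]
eef_rot: [-3.128, -0.172, -0.017]
wrist_force: [0.6, -0.1, -0.7]
opening: 49.9
total cm [0.16 0.29 0.08] deg [-0.48 -0.67 -1.12] min rows 0.13
per row ( 1 ) [0.16, 0.29, 0.08] [-0.5, -0.7, -1.1]
```

```bash
python3 -m handwheel '[[[0.1,0.2,0.08],[-0.5,-0.7,-1.1],5],[[0,0,0],[0,0,0],5]]' 10; python3 - <<'E'
from h import *
w=snap('wrist','w10.png'); np.save('w10.npy',w,allow_pickle=True)
cv2.imwrite('pics/w10c.png',cv2.resize(w['frame'][40:240,120:520],None,fx=2,fy=2,interpolation=cv2.INTER_CUBIC))
E
```

```text
time: 17.4
position: [467.2, -33.1, 190.5]
eef_rot: [3.132, 0.192, -0.001]
wrist_force: [0.4, 0.8, -0.4]
opening: 49.9
```

View pics/w10c.png

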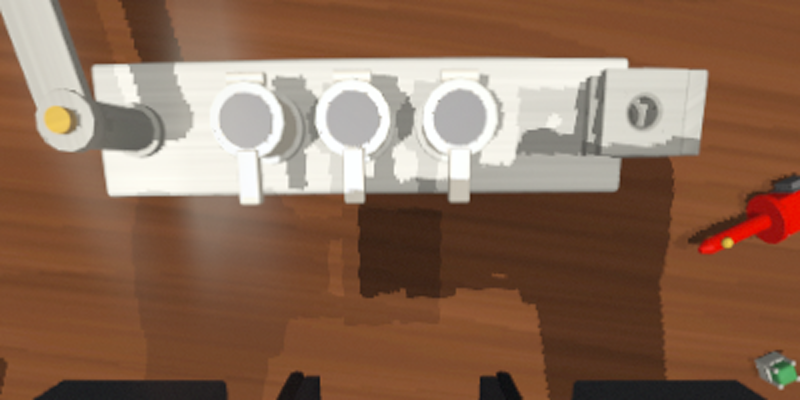

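```bash
python3 - <<'E'
from h import *
w=np.load('w10.npy',allow_pickle=True).item()
f=lambda x,y:[120+x/2,40+y/2]
print('caps',onz(w,[f(250,118),f(353,117),f(461,117)],69))
print('tongue tips',onz(w,[f(251,204),f(356,203),f(460,202)],73))
print('hole',onz(w,f(643,112),98),'pivot',onz(w,f(66,121),90))
print('clevis corners',onz(w,[f(605,68),f(707,70),f(697,155),f(603,155)],98))
print('stone',onz(w,f(778,368),22), dpt(w,f(778,368)))
a=np.radians(7.4);print(np.array([np.cos(a),np.sin(a)])*20)
E
```

```text
caps [[ 5.54342444e+02  4.96432915e+01  6.90000000e+01]
 [ 5.60682762e+02 -5.76410652e-02  6.90000000e+01]
 [ 5.67140290e+02 -5.20254352e+01  6.90000000e+01]]
tongue tips [[513.55945419  45.71728108  73.        ]
 [520.267928    -6.04339992  73.        ]
 [527.07288256 -57.11338859  73.        ]]
hole [[ 576.91375596 -128.19229595   98.        ]] pivot [[542.72220121 128.21733057  90.        ]]
clevis corners [[ 592.31782524 -107.73515787   98.        ]
 [ 597.87658379 -152.39492345   98.        ]
 [ 562.40043225 -156.7672617    98.        ]
 [ 556.64520618 -114.36800828   98.        ]]
stone [[ 447.14408563 -284.76038089   22.        ]] [[ 446.52937007 -286.49436726   19.80061061]]
[19.83342325  2.57591193]
```

```bash
python3 go.py 535.6 -55.3 110 7.4;  python3 -m handwheel '[[[3.3,1.2,3],[0,0,0],3],[[3.3,1.2,3],[0,0,1],3],[[0,0,2],[0,0,0],3],[[0,0,0],[0,0,0],3]]' 15; python3 go.py 535.6 -55.3 110 7.4
```

```text
total cm [6.57 3.01 8.02] deg [ 0.2   0.12 -0.4 ] min rows 1.29
per row ( 2 ) [3.29, 1.5, 4.01] [0.1, 0.1, -0.2]
time: 17.95
position: [542.6, -43.9, 108.5]
eef_rot: [3.136, 0.177, 0.006]
wrist_force: [0.2, -0.7, -0.2]
opening: 30.5
total cm [-0.82  1.05 -0.15] deg [ 0.04 -0.2  -0.96] min rows 0.17
per row ( 1 ) [-0.82, 1.05, -0.15] [0.0, -0.2, -1.0]
```

```bash
python3 -m handwheel '[[[-0.8,1.05,0],[0,-0.2,-1.0],3],[[0,0,0],[0,0,0],3]]' 15; python3 go.py 535.6 -55.3 66 7.4
```

```text
time: 18.2
position: [537.6, -53.0, 109.6]
eef_rot: [-3.134, -0.21, -0.004]
wrist_force: [0.4, -0.2, 0.9]
opening: 30.0
total cm [-0.24  0.2   4.36] deg [-0.02 -0.14  0.27] min rows 0.7
per row ( 1 ) [-0.24, 0.2, 4.36] [-0.0, -0.1, 0.3]
```

```bash
python3 -m handwheel '[[[-0.2,0.2,2],[0,-0.1,0.2],3],[[0,0,1.2],[0,0,0],3],[[0,0,0],[0,0,0],3]]' 15; python3 go.py 535.6 -55.3 66 7.4;python3 - <<'E'
from h import *
w=snap('wrist','w11.png')
E
```

```text
time: 18.58
position: [539.1, -52.6, 79.6]
eef_rot: [-3.134, -0.208, -0.012]
wrist_force: [-0.4, -1.2, -0.1]
opening: 30.0
total cm [-0.39  0.22  1.36] deg [-0.03 -0.42  0.19] min rows 0.22
per row ( 1 ) [-0.39, 0.22, 1.36] [-0.0, -0.4, 0.2]
```

View pics/w11.png

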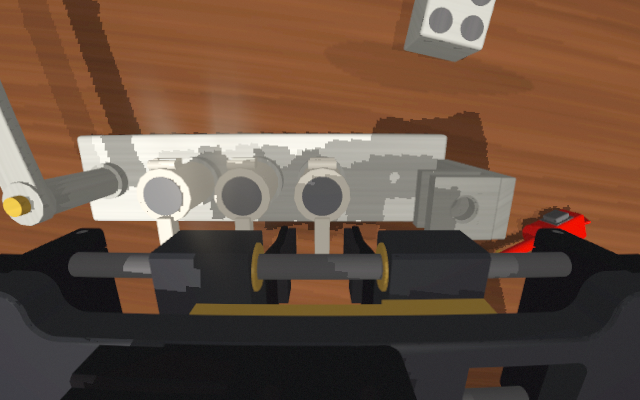

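```bash
python3 -m handwheel '[[[-0.35,0.1,0.8],[0,-0.4,0.2],3],[[0,0,0.5],[0,0,0],3],[[0,0,0],[0,0,0],3]]' 15; python3 go.py 535.6 -55.3 66 7.4
```

```text
time: 19.0
position: [536.9, -53.8, 67.4]
eef_rot: [-3.135, -0.203, -0.005]
wrist_force: [-0.9, -0.8, -1.1]
opening: 29.9
total cm [-0.15  0.13  0.14] deg [ 0.   -0.17 -0.01] min rows 0.02
per row ( 1 ) [-0.15, 0.13, 0.14] [0.0, -0.2, -0.0]
```

```bash
python3 -m handwheel '[[[-0.1,0.05,0.15],[0,-0.1,0],2],[[0,0,0],[0,0,0],0.5],[[0,0,0],[0,0,0],0.5],[[0,0,0],[0,0,0],0.5]]' 15; cat > cap.py <<'E'
import sys; from go import *
# cap swing in carrier xz plane; H hinge, keep offset of TCP to tongue point at start
H=np.array([float(sys.argv[1]),float(sys.argv[2]),63.]); psi=7.4; th0=np.radians(float(sys.argv[3]))
a=np.radians(psi); ex=np.array([np.cos(a),np.sin(a),0]); ez=np.array([0,0,1.])
T=lambda t: (-52*np.cos(t)+5*np.sin(t))*ex+(52*np.sin(t)+5*np.cos(t))*ez
st=manip.get_state();p=np.array(st['position']); Rc=R.from_rotvec(st['eef_rot'])
rel=p-H; u=rel@ex; v=rel[2]
print('rel x,z',u,v)
for s in map(float,sys.argv[4:]):
    d=T(np.radians(s))-T(th0); print(s,np.round(Rc.inv().apply(d)/10,2))
E
python3 cap.py 588 -48.5 0 0 10 20 30 45 60 75 90 105 120
```

```text
time: 19.5
position: [536.2, -54.4, 66.1]
eef_rot: [-3.135, -0.202, -0.003]
wrist_force: [0.4, -0.3, -0.4]
opening: 9.5
rel x,z -52.13870776674613 3.08954122826799
0.0 [0. 0. 0.]
10.0 [ 0.17 -0.   -0.9 ]
20.0 [ 0.49 -0.   -1.75]
30.0 [ 0.95 -0.   -2.53]
45.0 [ 1.88 -0.   -3.53]
60.0 [ 3.04 -0.   -4.25]
75.0 [ 4.35 -0.   -4.64]
90.0 [ 5.71 -0.   -4.69]
105.0 [ 7.04 -0.   -4.38]
120.0 [ 8.24 -0.   -3.74]
```

Gripped (9.5 mm). Swing in steps; 15 deg-ish per row.

```bash
python3 -m handwheel '[[[0.17,0,-0.9],[0,0,0],0.5],[[0.32,0,-0.85],[0,0,0],0.5],[[0.46,0,-0.8],[0,0,0],0.5],[[0,0,0],[0,0,0],0.5]]' 15; python3 cap.py 588 -48.5 0 
```

```text
time: 20.0
position: [546.4, -53.1, 93.3]
eef_rot: [-3.135, -0.203, -0.004]
wrist_force: [0.5, 0.5, -1.2]
opening: 9.4
rel x,z -41.87570259179154 30.25228336094574
```

```bash
python3 -m handwheel '[[[0.86,0,-0.82],[0,0,0],0.5],[[1.15,0,-0.7],[0,0,0],0.5],[[1.3,0,-0.4],[0,0,0],0.5],[[0,0,0],[0,0,0],0.5]]' 15; python3 cap.py 588 -48.5 0 
```

```text
time: 20.5
position: [580.3, -48.7, 113.6]
eef_rot: [-3.135, -0.202, 0.001]
wrist_force: [-1.0, -0.0, -1.5]
opening: 10.0
rel x,z -7.702897569538358 50.62045760769351
```

```bash
python3 -m handwheel '[[[1.3,0,-0.05],[0,0,0],0.5],[[1.3,0,0.3],[0,0,0],0.5],[[1.0,0,0.48],[0,0,0],0.5],[[0,0,0],[0,0,0],0.5]]' 15; python3 cap.py 588 -48.5 0 
```

```text
time: 21.0
position: [619.7, -43.5, 106.2]
eef_rot: [-3.135, -0.202, -0.002]
wrist_force: [-0.6, -0.2, 0.5]
opening: 9.6
rel x,z 32.072407475251104 43.222389587152875
```

```bash
python3 -m handwheel '[[[0,0,0],[0,0,0],2.5],[[0,0,0],[0,0,0],2.5],[[0,0,0],[0,0,0],2.5],[[0,0,-3],[0,0,0],2.5],[[0,0,-3],[0,0,0],2.5]]' 15; python3 go.py 480 -60 200 7.4
```

```text
time: 21.62
position: [617.3, -43.8, 164.5]
eef_rot: [-3.134, -0.202, 0.007]
wrist_force: [-0.7, 0.7, 0.4]
opening: 24.8
total cm [-13.84  -0.16  -3.49] deg [-0.07  0.25 -0.01] min rows 2.23
per row ( 3 ) [-4.61, -0.05, -1.16] [-0.0, 0.1, -0.0]
```

```bash
python3 -m handwheel '[[[-5,0.5,-2],[0,0,0],5],[[-5,4,-1],[0,0,0],5],[[-4,5,0],[0,0,0],5],[[-2,3,0],[0,0,0],5],[[0,0,0],[0,0,0],5]]' 15; python3 - <<'E'
from h import *
w=snap('wrist','w12.png'); np.save('w12.npy',w,allow_pickle=True);print(manip.get_state()['position'])
E
```

```text
time: 22.25
position: [472.7, -191.7, 199.0]
eef_rot: [3.133, 0.204, 0.007]
wrist_force: [0.3, 0.7, 0.0]
opening: 49.8
[ 473.61157793 -189.8995025   199.04432348]
```

View pics/w12.png

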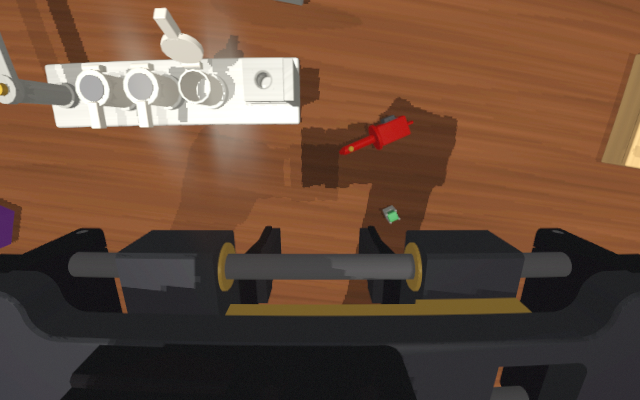

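```bash
python3 go.py 385 -290 180 7.4; python3 -m handwheel '[[[-5,3.5,0],[0,0,0],5],[[-5,3.5,1],[0,0,0],5],[[0,2,1],[0,0,0],5],[[0,0,0],[0,0,0],5]]' 15; python3 go.py 385 -290 180 7.4; python3 - <<'E'
from h import *
w=snap('wrist','w13.png'); np.save('w13.npy',w,allow_pickle=True)
cv2.imwrite('pics/w13c.png',cv2.resize(w['frame'][60:230,230:430],None,fx=4,fy=4,interpolation=cv2.INTER_CUBIC)[:600])
w=np.load('w12.npy',allow_pickle=True).item()
E
```

```text
total cm [-10.12   8.75   1.87] deg [ 0.08 -0.27  0.2 ] min rows 1.63
per row ( 2 ) [-5.06, 4.37, 0.93] [0.0, -0.1, 0.1]
time: 22.8
position: [391.2, -289.0, 178.9]
eef_rot: [3.133, 0.229, 0.017]
wrist_force: [0.7, 0.9, 0.2]
opening: 50.1
total cm [-0.63  0.01 -0.12] deg [ 0.04 -0.61  0.97] min rows 0.11
per row ( 1 ) [-0.63, 0.01, -0.12] [0.0, -0.6, 1.0]
```

View pics/w13c.png

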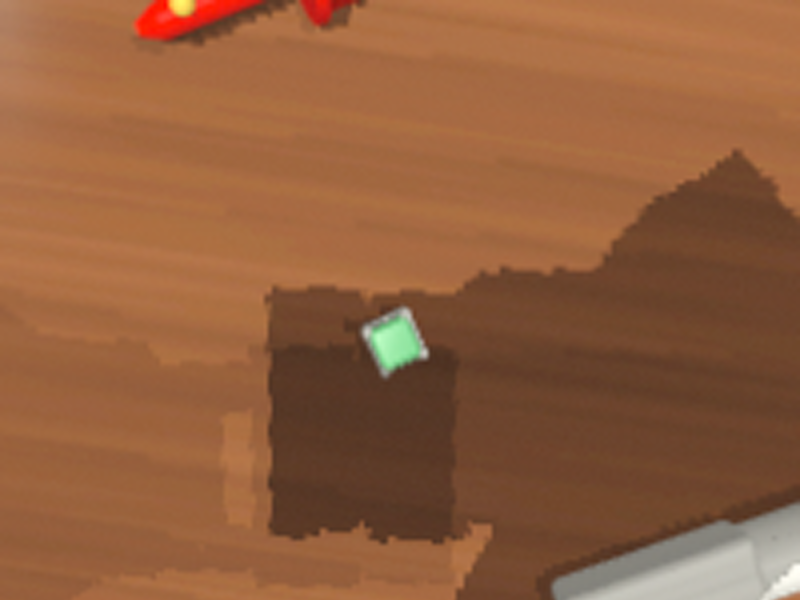

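```bash
python3 - <<'E'
from h import *
w=np.load('w13.npy',allow_pickle=True).item()
g=lambda x,y:[230+x/4,60+y/4]
q=onz(w,[g(362,332),g(406,308),g(428,353),g(386,376)],20);print(q,q.mean(0))
for i in range(4):
    d=q[(i+1)%4]-q[i];print(np.linalg.norm(d),np.degrees(np.arctan2(d[1],d[0]))%90)
print(dpt(w,g(395,341)))
w=np.load('w12.npy',allow_pickle=True).item()
E
```

```text
[[ 444.61105007 -283.00870106   20.        ]
 [ 453.07780309 -294.37480227   20.        ]
 [ 441.52719476 -302.5862729    20.        ]
 [ 433.28983364 -291.67779489   20.        ]] [ 443.12647039 -292.91189278   20.        ]
14.173008266148111 36.68289356041284
14.171972433401287 35.40949279903407
13.669272499777552 37.05768930922534
14.259141952601516 37.44267928369603
[[ 443.59640656 -292.62763926   21.92787516]]
```

```bash
python3 go.py 444 -292 70 36.6; python3 -m handwheel '[[[1.9,0,2],[0,0,-9.6],4],[[1.8,0.4,3],[0,0,-9.6],4],[[1.5,0.7,3],[0,0,-9.6],4],[[0,0,0],[0,0,0],4]]' 15; python3 go.py 444 -292 70 36.6
```

```text
total cm [ 5.04  1.15 10.96] deg [  0.18  -0.58 -28.15] min rows 2.66
per row ( 3 ) [1.68, 0.38, 3.65] [0.1, -0.2, -9.4]
time: 23.35
position: [455.7, -273.6, 100.2]
eef_rot: [2.959, 1.046, 0.027]
wrist_force: [-0.7, -0.3, -0.2]
opening: 40.1
total cm [-2.11  0.67  2.99] deg [ 0.47 -0.89  2.35] min rows 0.48
per row ( 1 ) [-2.11, 0.67, 2.99] [0.5, -0.9, 2.3]
```

```bash
python3 -m handwheel '[[[-2.1,0.7,2],[0.5,-0.9,2.3],4],[[0,0,0],[0,0,0],4]]' 15; python3 go.py 444 -292 50 36.6; python3 - <<'E'
from h import *
w=snap('wrist','w14.png')
E
```

```text
time: 23.6
position: [444.2, -292.8, 80.2]
eef_rot: [2.984, 0.981, -0.001]
wrist_force: [-0.7, 1.6, -0.0]
opening: 40.0
total cm [ 0.04 -0.07  3.02] deg [ 0.04  0.06 -0.2 ] min rows 0.49
per row ( 1 ) [0.04, -0.07, 3.02] [0.0, 0.1, -0.2]
```

View pics/w14.png

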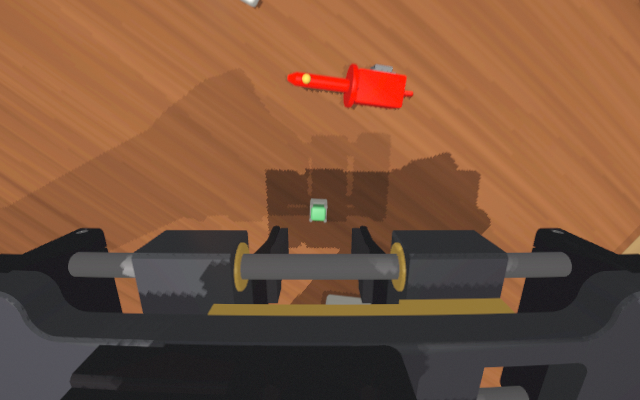

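```bash
python3 -m handwheel '[[[0,-0.07,3],[0,0,0],4],[[0,0,2.5],[0,0,0],4],[[0,0,0.8],[0,0,0],4],[[0,0,0],[0,0,0],4]]' 15; python3 go.py 444 -292 12 36.6
```

```text
time: 24.15
position: [447.7, -293.8, 21.2]
eef_rot: [2.977, 0.974, 0.011]
wrist_force: [-0.4, 0.2, 0.6]
opening: 40.0
total cm [-0.2  -0.38  0.92] deg [ 0.63 -0.21 -0.36] min rows 0.15
per row ( 1 ) [-0.2, -0.38, 0.92] [0.6, -0.2, -0.4]
```

```bash
python3 -m handwheel '[[[-0.2,-0.3,0.8],[0.6,-0.2,-0.3],4],[[0,0,0],[0,0,0],3],[[0,0,0],[0,0,0],1],[[0,0,0],[0,0,0],1],[[0,0,0],[0,0,0],1]]' 12; python3 -m handwheel '[[[0,0,0],[0,0,0],1]]' 12; python3 go.py 444 -292 12 36.6
```

```text
time: 24.78
position: [445.7, -293.5, 15.3]
eef_rot: [2.98, 0.983, 0.004]
wrist_force: [0.1, 1.1, 0.1]
opening: 15.0
time: 24.9
position: [445.7, -293.6, 15.3]
eef_rot: [2.98, 0.983, 0.004]
wrist_force: [-0.3, -0.4, -0.5]
opening: 14.5
total cm [-0.04 -0.23  0.33] deg [ 0.24 -0.09 -0.09] min rows 0.05
per row ( 1 ) [-0.04, -0.23, 0.33] [0.2, -0.1, -0.1]
```

```bash
python3 -m handwheel '[[[0,0,-2],[0,0,0],1],[[0,0,-4],[0,0,0],1],[[0,0,-5],[0,0,3],1],[[1,0,-3],[0,0,9],1]]' 12; python3 go.py 480 -75 160 7.4;  python3 - <<'E'
from h import *
w=np.load('w12.npy',allow_pickle=True).item()
cv2.imwrite('pics/w12c.png',cv2.resize(w['frame'][0:130,40:310],None,fx=2.96,fy=2.96,interpolation=cv2.INTER_CUBIC))
print(proj(w,[568,-51,62]))
E
```

```text
time: 25.4
position: [451.1, -287.1, 156.2]
eef_rot: [-3.07, -0.655, 0.004]
wrist_force: [0.7, -0.0, -0.5]
opening: 14.8
total cm [ 11.3  -18.18  -0.35] deg [-0.16  0.12 16.71] min rows 2.93
per row ( 3 ) [3.77, -6.06, -0.12] [-0.1, 0.0, 5.6]
[[194.26620111  85.2361722 ]]
```

View pics/w12c.png

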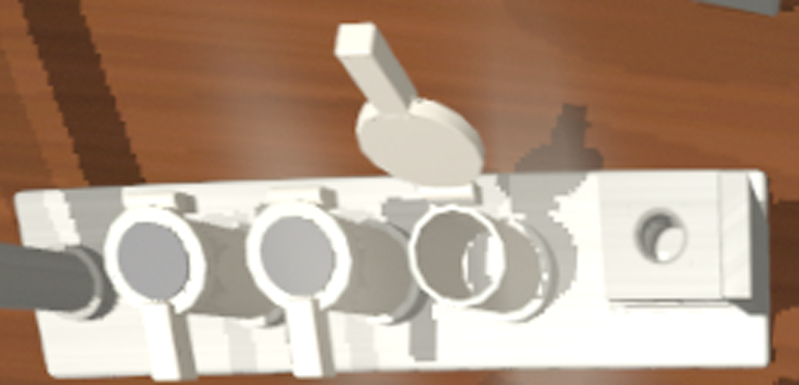

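```bash
python3 -m handwheel '[[[3.8,-5.5,0],[0,0,5.6],1],[[4.3,-5.8,0],[0,0,5.6],1],[[4,-6,0],[0,0,5.6],1],[[0,0,0],[0,0,0],1]]' 12; python3 go.py 568 -51 130 7.4
```

```text
time: 25.9
position: [510.5, -100.7, 160.1]
eef_rot: [3.135, 0.18, 0.011]
wrist_force: [-0.1, -0.8, 0.3]
opening: 14.1
total cm [ 6.26 -4.28  3.04] deg [ 0.13 -0.41 -0.83] min rows 1.01
per row ( 2 ) [3.13, -2.14, 1.52] [0.1, -0.2, -0.4]
```

```bash
python3 -m handwheel '[[[3.1,-2.1,0],[0,-0.2,-0.4],1],[[3.1,-2.1,1.5],[0,-0.2,-0.4],1],[[0,0,1],[0,0,0],1],[[0,0,0],[0,0,0],1]]' 12; python3 go.py 568 -51 100 7.4
```

```text
time: 26.4
position: [566.9, -54.5, 133.9]
eef_rot: [3.13, 0.199, -0.004]
wrist_force: [0.5, 0.9, -0.3]
opening: 14.9
total cm [ 0.17 -0.35  3.39] deg [ 0.29  0.16 -0.13] min rows 0.55
per row ( 1 ) [0.17, -0.35, 3.39] [0.3, 0.2, -0.1]
```

```bash
python3 -m handwheel '[[[0.15,-0.3,1.5],[0.3,0.2,0],1],[[0,0,1.5],[0,0,0],1],[[0,0,0],[0,0,0],1]]' 12; python3 go.py 568 -51 70 7.4;  python3 - <<'E'
from h import *
w=snap('wrist','w15.png')
t=snap('scene');cv2.imwrite('pics/s15.png',cv2.resize(t['frame'][160:280,220:360],None,fx=5,fy=5))
E
```

```text
time: 26.78
position: [566.3, -54.5, 102.0]
eef_rot: [3.135, 0.193, -0.001]
wrist_force: [-1.2, 0.2, -0.7]
opening: 14.6
total cm [ 0.21 -0.33  3.2 ] deg [ 0.05  0.03 -0.37] min rows 0.52
per row ( 1 ) [0.21, -0.33, 3.2] [0.1, 0.0, -0.4]
```

View pics/s15.png

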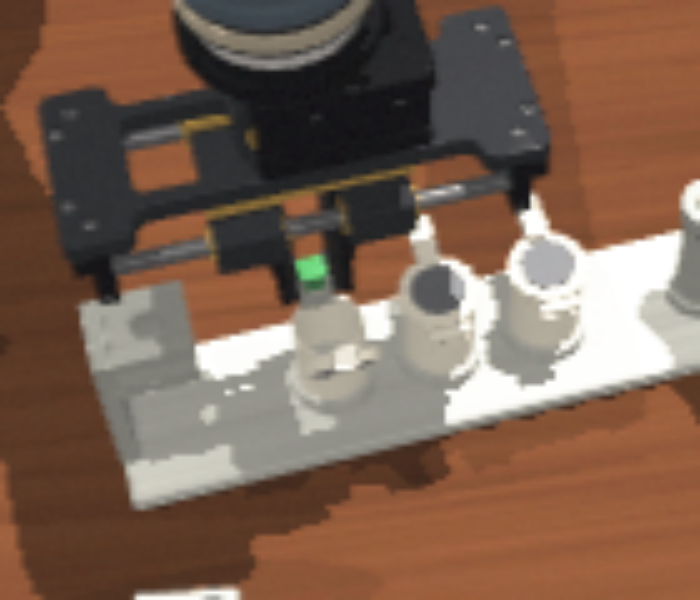

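View pics/w15.png

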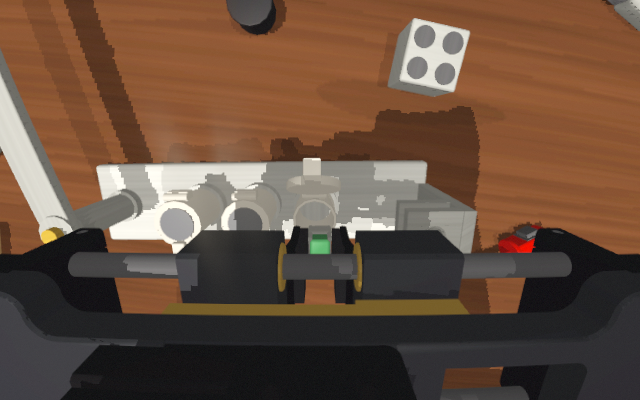

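```bash
python3 -m handwheel '[[[0.2,-0.35,0.6],[0,0,-0.3],1],[[0,0,0],[0,0,0],1]]' 12; python3 go.py 568 -51 70 7.4
```

```text
time: 27.12
position: [569.7, -50.1, 97.6]
eef_rot: [3.134, 0.202, 0.006]
wrist_force: [-0.1, -0.6, -0.2]
opening: 14.8
total cm [-0.19  0.06  2.76] deg [ 0.09 -0.21 -0.03] min rows 0.45
per row ( 1 ) [-0.19, 0.06, 2.76] [0.1, -0.2, -0.0]
```

```bash
python3 -m handwheel '[[[-0.15,0.05,0.8],[0,0,0],1],[[0,0,0.8],[0,0,0],1],[[0,0,0.6],[0,0,0],1],[[0,0,0],[0,0,0],1]]' 12; python3 go.py 568 -51 70 7.4
```

```text
time: 27.62
position: [568.3, -50.9, 74.1]
eef_rot: [3.134, 0.202, 0.006]
wrist_force: [-0.2, 0.7, -0.1]
opening: 15.2
total cm [-0.03  0.01  0.41] deg [ 0.09 -0.21 -0.02] min rows 0.07
per row ( 1 ) [-0.03, 0.01, 0.41] [0.1, -0.2, -0.0]
```

```bash
python3 -m handwheel '[[[0,0,0.4],[0,0,0],1],[[0,0,0],[0,0,0],1],[[0,0,0],[0,0,0],2.4],[[0,0,0],[0,0,0],2.4],[[0,0,0],[0,0,0],2.4]]' 12; python3 -m handwheel '[[[0,0,-2],[0,0,0],2.4],[[0,0,-4],[0,0,0],2.4],[[-2,0,-4],[0,0,0],2.4],[[-4,0,-3],[0,0,0],2.4],[[0,0,0],[0,0,0],2.4]]'; python3 - <<'E'
from h import *
w=snap('wrist','w16.png')
cv2.imwrite('pics/w16c.png',cv2.resize(w['frame'][40:240,220:420],None,fx=3,fy=3,interpolation=cv2.INTER_CUBIC))
t=snap('top');cv2.imwrite('pics/t16.png',t['frame'])
E
```

```text
time: 28.25
position: [568.9, -50.8, 70.4]
eef_rot: [3.134, 0.202, 0.008]
wrist_force: [0.2, -0.6, 0.6]
opening: 23.5
time: 28.88
position: [507.7, -58.5, 204.1]
eef_rot: [3.133, 0.203, 0.008]
wrist_force: [-0.1, -0.8, -0.4]
opening: 24.6
```

View pics/w16c.png

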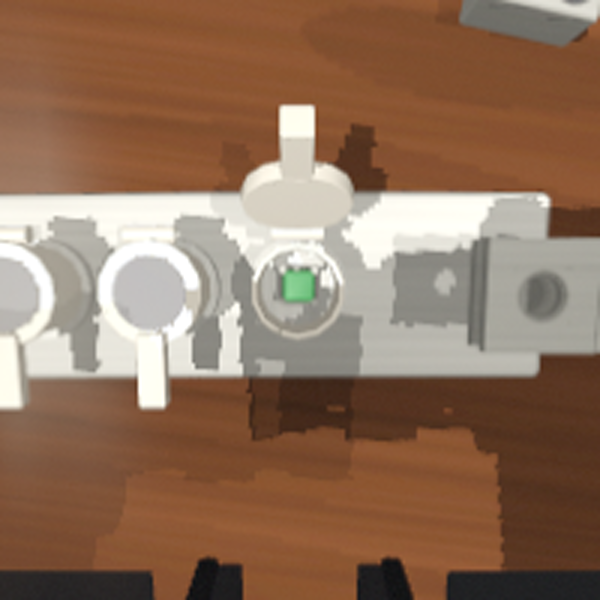

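View pics/t16.png

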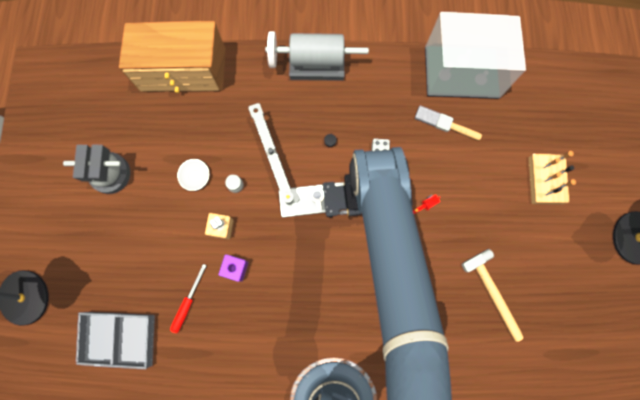

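```bash
python3 go.py 619.5 -43.6 160 7.4; python3 -m handwheel '[[[4,0,1],[0,0,0],2.4],[[4,0,1],[0,0,0],2.4],[[2.5,0,1],[0,0,0],2.4],[[0,0,0],[0,0,0],2.4]]';  python3 go.py 619.5 -43.6 106 7.4
```

```text
total cm [11.16 -0.    4.26] deg [ 0.02 -0.19  0.04] min rows 1.8
per row ( 2 ) [5.58, -0.0, 2.13] [0.0, -0.1, 0.0]
time: 29.48
position: [616.6, -43.5, 166.1]
eef_rot: [-3.133, -0.204, 0.004]
wrist_force: [-1.1, 0.7, -0.2]
opening: 24.1
total cm [0.3  0.05 6.01] deg [-0.1   0.14  0.05] min rows 0.97
per row ( 1 ) [0.3, 0.05, 6.01] [-0.1, 0.1, 0.1]
```

```bash
python3 -m handwheel '[[[0.3,0,2.5],[0,0,0],2.4],[[0,0,2.2],[0,0,0],2.4],[[0,0,0.8],[0,0,0],2.4],[[0,0,0],[0,0,0],2.4]]';  python3 go.py 619.5 -43.6 106 7.4
```

```text
time: 29.98
position: [617.8, -42.7, 107.6]
eef_rot: [-3.132, -0.205, 0.011]
wrist_force: [1.0, 0.4, -0.4]
opening: 24.2
total cm [0.16 0.11 0.15] deg [-0.17  0.41  0.1 ] min rows 0.04
per row ( 1 ) [0.16, 0.11, 0.15] [-0.2, 0.4, 0.1]
```

```bash
python3 -m handwheel '[[[0.15,0.1,0.15],[-0.1,0.4,0],2.4],[[0,0,0],[0,0,0],0.5],[[0,0,0],[0,0,0],0.5],[[0,0,0],[0,0,0],0.5]]' 15;  python3 cap.py 588 -48.5 0
```

```text
time: 30.48
position: [620.4, -43.4, 108.4]
eef_rot: [-3.134, -0.205, -0.006]
wrist_force: [-0.4, 1.1, -2.5]
opening: 9.4
rel x,z 32.79897847040482 45.36618977110315
```

```bash
python3 -m handwheel '[[[-1.2,0,-0.4],[0,0,0],0.5],[[-1.3,0,-0.3],[0,0,0],0.5],[[-1.3,0,0.05],[0,0,0],0.5],[[0,0,0],[0,0,0],0.5]]' 15;  python3 cap.py 588 -48.5 0
```

```text
time: 30.98
position: [580.8, -48.6, 115.7]
eef_rot: [-3.134, -0.205, -0.011]
wrist_force: [1.1, 1.2, -3.1]
opening: 9.4
rel x,z -7.128089816349362 52.721035409187806
```

```bash
python3 -m handwheel '[[[-1.4,0,0.55],[0,0,0],0.5],[[-1.1,0,0.7],[0,0,0],0.5],[[-0.9,0,0.95],[0,0,0],0.5],[[0,0,0],[0,0,0],0.5]]' 15;  python3 cap.py 588 -48.5 0
```

```text
time: 31.48
position: [547.2, -53.0, 94.1]
eef_rot: [-3.135, -0.205, -0.016]
wrist_force: [-0.0, 0.4, -0.4]
opening: 9.4
rel x,z -41.03647987418163 31.084851581845783
```

```bash
python3 -m handwheel '[[[-0.65,0,1.15],[0,0.3,0],0.5],[[-0.35,0,1.25],[0,0.3,0],0.5],[[0,0,0.4],[0,0,0],0.5],[[0,0,0],[0,0,0],0.5]]' 15;  python3 cap.py 588 -48.5 0
```

```text
time: 31.98
position: [537.1, -54.3, 65.4]
eef_rot: [-3.135, -0.205, -0.029]
wrist_force: [-2.7, -0.5, 7.2]
opening: 9.4
rel x,z -51.24071897946152 2.4426059684946893
```

```bash
python3 -m handwheel '[[[0,0,0],[0,0,0],2.4],[[0,0,0],[0,0,0],2.4],[[0,0,-3],[0,0,0],2.4],[[0,0,0],[0,0,0],0],[[0,0,0],[0,0,0],0]]' 15;  python3 go.py 560 -52 80 7.4; python3 - <<'E'
from h import *
w=snap('wrist','w17.png')
cv2.imwrite('pics/w17c.png',cv2.resize(w['frame'][90:240,220:420],None,fx=3,fy=3,interpolation=cv2.INTER_CUBIC))
E
```

```text
time: 32.6
position: [535.6, -55.0, 93.2]
eef_rot: [-3.134, -0.205, -0.023]
wrist_force: [-1.3, 0.7, -0.5]
opening: 11.5
total cm [2.44 0.02 1.35] deg [ 0.02 -0.83  0.08] min rows 0.39
per row ( 1 ) [2.44, 0.02, 1.35] [0.0, -0.8, 0.1]
```

View pics/w17c.png

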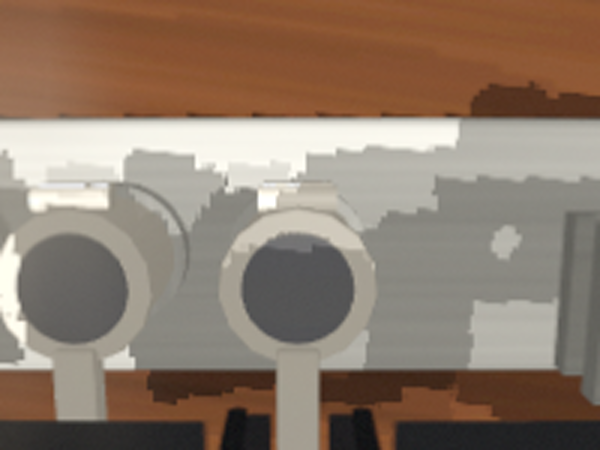

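Cap looks shut like its neighbour. Now press it from above with closed fingers.

```bash
python3 -m handwheel '[[[2.4,0,0],[0,-0.8,0],0],[[0,0,0],[0,0,0],0]]' 15;  python3 go.py 560 -52 72 7.4
```

```text
time: 32.9
position: [558.8, -52.0, 92.0]
eef_rot: [3.135, 0.205, -0.004]
wrist_force: [-1.4, 0.3, 0.5]
opening: 1.0
total cm [0.13 0.02 2.  ] deg [-0.01  0.14  0.07] min rows 0.32
per row ( 1 ) [0.13, 0.02, 2.0] [-0.0, 0.1, 0.1]
```

```bash
python3 -m handwheel '[[[0,0,1.2],[0,0,0],0],[[0,0,0.8],[0,0,0],0],[[0,0,0],[0,0,0],0]]' 15;python3 -m handwheel '[[[0,0,0.3],[0,0,0],0],[[0,0,0],[0,0,0],0]]' 15
```

```text
time: 33.28
position: [557.0, -52.2, 72.8]
eef_rot: [3.133, 0.204, -0.008]
wrist_force: [-2.4, 0.2, 13.9]
opening: 0.2
time: 33.52
position: [557.0, -52.2, 73.3]
eef_rot: [3.131, 0.204, -0.006]
wrist_force: [-0.6, 0.5, 3.4]
opening: 0.5
```

```bash
python3 -m handwheel '[[[0,0,0.8],[0,0,0],0],[[0,0,0.5],[0,0,0],0]]' 15;python3 -m handwheel '[[[0,0,0.8],[0,0,0],0]]' 15
```

```text
time: 33.78
position: [557.2, -52.3, 71.0]
eef_rot: [3.126, 0.202, -0.007]
wrist_force: [-13.7, 0.4, 47.6]
opening: 0.5
time: 33.9
position: [557.3, -52.3, 70.1]
eef_rot: [3.122, 0.201, -0.007]
wrist_force: [-18.6, 0.4, 64.1]
opening: 0.7
```

```bash
python3 -m handwheel '[[[0,0,-0.3],[0,0,0],0],[[0,0,-1],[0,0,0],0],[[0,0,-3],[0,0,0],0],[[-3,0,-5],[0,0,0],3],[[-2,0,-4],[0,0,0],3]]' 15; python3 go.py 500 -30 200 7.4; python3 -m handwheel '[[[0,0,0],[0,0,0],3],[[0,0,0],[0,0,0],3]]';python3 - <<'E'
from h import *
w=snap('wrist','w18.png'); np.save('w18.npy',w,allow_pickle=True)
cv2.imwrite('pics/w18c.png',cv2.resize(w['frame'][60:230,150:420],None,fx=2.96,fy=2.96,interpolation=cv2.INTER_CUBIC))
t=snap('scene');cv2.imwrite('pics/s18.png',cv2.resize(t['frame'][180:280,220:390],None,fx=4.7,fy=4.7,interpolation=cv2.INTER_CUBIC))
P=cloud(w);q=proj(w,[[567,-52,69],[560.5,0,69],[554,50,69],[536,-56,73],[529,-4.5,73],[522.5,47,73]]).round().astype(int)
for u,v in q: print(u,v,np.round(np.nanmedian(P[v-2:v+3,u-2:u+3].reshape(-1,3),0),1))
E
```

```text
time: 34.52
position: [503.1, -57.2, 204.2]
eef_rot: [3.123, 0.202, -0.022]
wrist_force: [1.2, -0.7, 0.2]
opening: 13.2
total cm [ 0.04 -2.74  0.38] deg [ 0.63  0.84 -0.01] min rows 0.44
per row ( 1 ) [0.04, -2.74, 0.38] [0.6, 0.8, -0.0]
time: 34.78
position: [502.7, -57.9, 205.4]
eef_rot: [3.122, 0.199, -0.018]
wrist_force: [-0.6, 0.5, -0.3]
opening: 27.5
320 131 [566.6 -52.4  69.6]
269 131 [5.601e+02 2.000e-01 6.990e+01]
221 131 [553.9  50.2  69.5]
320 161 [535.9 -56.5  72.7]
271 161 [529.4  -4.8  72.8]
222 162 [522.2  46.7  72.7]
```

View pics/w18c.png

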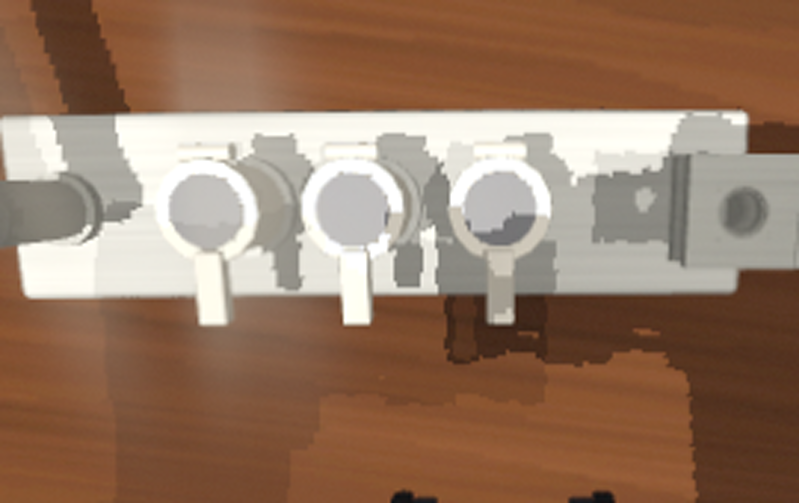

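View pics/s18.png

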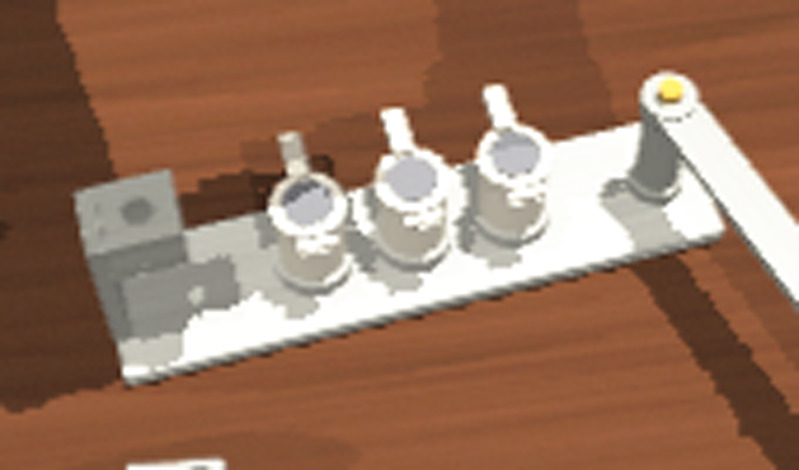

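```bash
python3 go.py 664.8 179.9 190 35; python3 -m handwheel '[[[4,-4,0],[0.3,0.4,-6.5],5],[[4,-4,0],[0.3,0.4,-6.5],5],[[4.5,-3,0],[0,0,-6.5],5],[[4.5,-2,0],[0,0,-6.5],5],[[0,0,0],[0,0,0],5]]';python3 go.py 664.8 179.9 190 35
```

```text
total cm [ 19.11 -21.51   1.01] deg [  0.52   0.87 -27.66] min rows 3.47
per row ( 4 ) [4.78, -5.38, 0.25] [0.1, 0.2, -6.9]
time: 35.5
position: [631.2, 121.6, 193.6]
eef_rot: [-3.0, -0.916, 0.019]
wrist_force: [-0.3, -0.6, 0.2]
opening: 49.4
total cm [ 6.05 -2.95  0.32] deg [-0.47  0.59 -1.04] min rows 0.98
per row ( 1 ) [6.05, -2.95, 0.32] [-0.5, 0.6, -1.0]
```

```bash
python3 -m handwheel '[[[3,-1.4,0],[-0.5,0.6,-1],5],[[3,-1.4,1],[0,0,0],5],[[0,0,0],[0,0,0],5]]';python3 go.py 664.8 179.9 97 35
```

```text
time: 35.88
position: [664.0, 176.7, 177.2]
eef_rot: [2.996, 0.938, -0.014]
wrist_force: [0.7, 0.6, -0.3]
opening: 50.0
total cm [ 0.32 -0.21  8.02] deg [-0.05  0.53 -0.24] min rows 1.29
per row ( 2 ) [0.16, -0.11, 4.01] [-0.0, 0.3, -0.1]
```

```bash
python3 -m handwheel '[[[0.2,-0.2,2.5],[0,0.5,-0.2],5],[[0,0,2.5],[0,0,0],5],[[0,0,2],[0,0,0],5],[[0,0,0],[0,0,0],5]]';python3 go.py 664.8 179.9 97 35;python3 - <<'E'
from h import *
w=snap('wrist','w19.png')
E
```

```text
time: 36.38
position: [662.8, 172.5, 102.4]
eef_rot: [2.996, 0.933, -0.011]
wrist_force: [-0.1, -0.2, -0.6]
opening: 50.0
total cm [ 0.59 -0.5   0.54] deg [ 0.06  0.42 -0.4 ] min rows 0.09
per row ( 1 ) [0.59, -0.5, 0.54] [0.1, 0.4, -0.4]
```

View pics/w19.png

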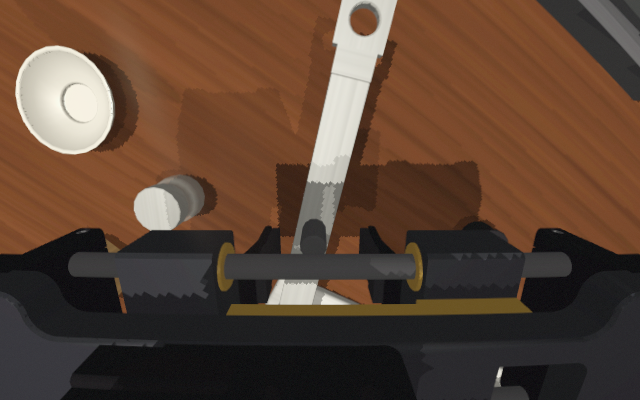

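```bash
python3 -m handwheel '[[[0.5,-0.4,0.45],[0,0.4,-0.4],3],[[0,0,0],[0,0,0],1],[[0,0,0],[0,0,0],1],[[0,0,0],[0,0,0],1],[[0,0,0],[0,0,0],1]]' 10; python3 -m handwheel '[[[0,0,0],[0,0,0],1]]' 10; python3 arc.py 544 130 96 84 72 60
```

```text
time: 37.05
position: [667.3, 180.1, 102.2]
eef_rot: [2.995, 0.945, 0.013]
wrist_force: [0.4, 0.3, -1.3]
opening: 15.6
time: 37.17
position: [667.4, 180.2, 102.2]
eef_rot: [2.995, 0.945, 0.013]
wrist_force: [0.8, -0.6, -0.7]
opening: 15.5
r 133.1751765588505 ang 104.7252915492424
96.0 [670.5 160.1] [-0.9   1.82 -0.  ]
84.0 [674.  133.2] [-2.16  4.23 -0.  ]
72.0 [671.8 106.1] [-3.89  6.32 -0.01]
60.0 [664.  80.] [-6.02  8.01 -0.02]
```

```bash
python3 -m handwheel '[[[-0.5,0.9,0],[0,0,0],1],[[-0.5,0.9,0],[0,0,0],1],[[-0.6,1.2,0],[0,0,0],1],[[-0.6,1.2,0],[0,0,0],1],[[0,0,0],[0,0,0],1]]' 10; python3 arc.py 544 130 84 72 60 48 36
```

```text
time: 37.8
position: [675.6, 132.9, 102.3]
eef_rot: [-2.993, -0.944, -0.022]
wrist_force: [1.7, -0.2, -1.5]
opening: 15.7
r 131.64513251577517 ang 83.88081355747728
84.0 [674.  133.2] [-0.12 -0.11 -0.  ]
72.0 [671.8 106.1] [-1.85  1.98 -0.02]
60.0 [664.  80.] [-3.98  3.67 -0.05]
48.0 [651.   56.2] [-6.42  4.88 -0.09]
36.0 [633.3  35.5] [-9.05  5.55 -0.12]
```

```bash
python3 -m handwheel '[[[-0.9,1.0,0],[0,0,0],1],[[-0.9,1.0,0],[0,0,0],1],[[-1.1,0.85,0],[0,0,0],1],[[-1.1,0.85,0],[0,0,0],1],[[0,0,0],[0,0,0],1]]' 10; python3 arc.py 544 130 60 48 36 24 12
```

```text
time: 38.42
position: [662.8, 76.9, 102.2]
eef_rot: [-2.992, -0.945, -0.022]
wrist_force: [-1.0, -0.3, -0.9]
opening: 15.7
r 130.0827997072704 ang 58.52407446397299
60.0 [664.  80.] [ 0.28 -0.18  0.  ]
48.0 [651.   56.2] [-2.15  1.02 -0.03]
36.0 [633.3  35.5] [-4.79  1.7  -0.07]
24.0 [611.7  19. ] [-7.5   1.81 -0.11]
12.0 [587.2   7.4] [-10.18   1.35  -0.15]
```

```bash
python3 -m handwheel '[[[-1.1,0.55,0],[0,0,0],1],[[-1.1,0.5,0],[0,0,0],1],[[-1.3,0.35,0],[0,0,0],1],[[-1.3,0.3,0],[0,0,0],1],[[0,0,0],[0,0,0],1]]' 10; python3 arc.py 544 130  36 24 12 6 0
```

```text
time: 39.05
position: [630.8, 34.1, 102.0]
eef_rot: [-2.99, -0.946, -0.023]
wrist_force: [-1.4, 0.7, 1.3]
opening: 15.5
r 129.35832160837202 ang 34.746778085448724
36.0 [633.3  35.5] [0.29 0.03 0.  ]
24.0 [611.7  19. ] [-2.43  0.13 -0.04]
12.0 [587.2   7.4] [-5.1  -0.32 -0.08]
6.0 [574.1   3.5] [-6.39 -0.76 -0.1 ]
0.0 [560.7   1.1] [-7.63 -1.33 -0.12]
```

```bash
python3 -m handwheel '[[[-1.2,0.1,0],[0,0,0],1],[[-1.2,0,0],[0,0,0],1],[[-1.3,-0.2,0],[0,0,0],1],[[-1.3,-0.3,0],[0,0,0],1],[[0,0,0],[0,0,0],1]]' 10; python3 arc.py 544 130  12 6 0 -1 -2
```

```text
time: 39.67
position: [585.5, 7.0, 101.8]
eef_rot: [-2.991, -0.947, -0.027]
wrist_force: [-2.2, 2.0, 1.7]
opening: 15.3
r 129.79565333972022 ang 11.237013295550726
12.0 [587.2   7.4] [0.16 0.07 0.  ]
6.0 [574.1   3.5] [-1.13 -0.37 -0.02]
0.0 [560.7   1.1] [-2.36 -0.94 -0.04]
-1.0 [558.5   0.8] [-2.56 -1.05 -0.05]
-2.0 [556.2   0.6] [-2.76 -1.16 -0.05]
```

```bash
python3 -m handwheel '[[[-1.1,-0.35,0],[0,0,0],1],[[-0.9,-0.4,0],[0,0,0],1],[[0,0,0],[0,0,0],1]]' 10; python3 arc.py 544 130 0 -1 -2;  python3 -m handwheel '[[[-0.4,-0.25,0],[0,0,0],1],[[0,0,0],[0,0,0],1]]' 10; python3 arc.py 544 130 0 -1 -2
```

```text
time: 40.05
position: [564.0, 1.0, 101.7]
eef_rot: [-2.992, -0.947, -0.029]
wrist_force: [-0.4, 2.3, 2.7]
opening: 15.6
r 130.57958781660705 ang 1.4041786362597062
0.0 [560.7   1.1] [-0.26 -0.2  -0.01]
-1.0 [558.5   0.8] [-0.46 -0.3  -0.01]
-2.0 [556.2   0.6] [-0.66 -0.41 -0.01]
time: 40.3
position: [559.3, 0.1, 101.7]
eef_rot: [-2.993, -0.947, -0.029]
wrist_force: [-0.6, 1.7, 3.6]
opening: 15.4
r 130.8200808779772 ang -0.6960494180461279
0.0 [560.7   1.1] [0.18 0.   0.  ]
-1.0 [558.5   0.8] [-0.02 -0.11 -0.  ]
-2.0 [556.2   0.6] [-0.22 -0.22 -0.  ]
```

```bash
python3 -m handwheel '[[[-0.3,-0.2,0],[0,0,0],1],[[-0.3,-0.2,0],[0,0,0],1]]' 10; python3 arc.py 544 130 0;python3 -m handwheel '[[[-0.3,-0.2,0],[0,0,0],1],[[0,0,0],[0,0,0],1]]' 10; python3 arc.py 544 130 0
```

```text
time: 40.55
position: [557.7, -0.2, 101.8]
eef_rot: [-2.994, -0.948, -0.05]
wrist_force: [11.7, -0.2, -7.9]
opening: 15.4
r 130.9473803549014 ang -1.3890488965034393
0.0 [560.7   1.1] [0.32 0.07 0.01]
time: 40.8
position: [557.9, -0.3, 101.6]
eef_rot: [2.994, 0.949, 0.063]
wrist_force: [-2.1, 1.2, 5.7]
opening: 15.5
r 131.00439478931438 ang -1.3055793696641604
0.0 [560.7   1.1] [0.31 0.05 0.01]
```

```bash
python3 -m handwheel '[[[0,0,0],[0,0,0],4],[[0,0,0],[0,0,0],4],[[0,0,0],[0,0,0],4],[[0,0,-3],[0,0,0],4],[[0,0,-5],[0,0,0],4]]' 10; python3 go.py 490 -130 210 35;python3 - <<'E'
from h import *
print(manip.get_state()['eef_rot'])
E
```

```text
time: 41.42
position: [548.8, -2.7, 177.3]
eef_rot: [-2.991, -0.949, -0.036]
wrist_force: [0.9, 0.1, 0.8]
opening: 39.3
total cm [-12.07   7.02  -3.53] deg [ 0.2  -1.32  0.22] min rows 1.95
per row ( 2 ) [-6.03, 3.51, -1.76] [0.1, -0.7, 0.1]
[-2.99070702 -0.94917275 -0.03605303]
```

```bash
python3 -m handwheel '[[[-5,3.5,-1.5],[0.2,-1.3,0.2],5],[[-5,3.5,-1],[0,0,0],5],[[0,0,0],[0,0,0],5]]' 10; python3 go.py 490 -130 210 35;python3 - <<'E'
from h import *
w=snap('wrist','w20.png'); np.save('w20.npy',w,allow_pickle=True)
cv2.imwrite('pics/w20c.png',cv2.resize(w['frame'][40:230,150:450],None,fx=2.66,fy=2.66,interpolation=cv2.INTER_CUBIC))
q=proj(w,[577.5,-127.7,98])[0];print(q)
u,v=q.astype(int);cv2.imwrite('pics/w20d.png',cv2.resize(w['frame'][v-25:v+25,u-30:u+30],None,fx=10,fy=10,interpolation=cv2.INTER_CUBIC))
E
```

```text
time: 41.8
position: [508.3, -119.4, 205.5]
eef_rot: [2.992, 0.947, 0.009]
wrist_force: [-0.3, 0.4, -0.2]
opening: 49.6
total cm [-2.1  -0.18 -0.47] deg [ 0.3  -0.26  0.12] min rows 0.34
per row ( 1 ) [-2.1, -0.18, -0.47] [0.3, -0.3, 0.1]
[366.46251446 146.92001727]
```

View pics/w20c.png

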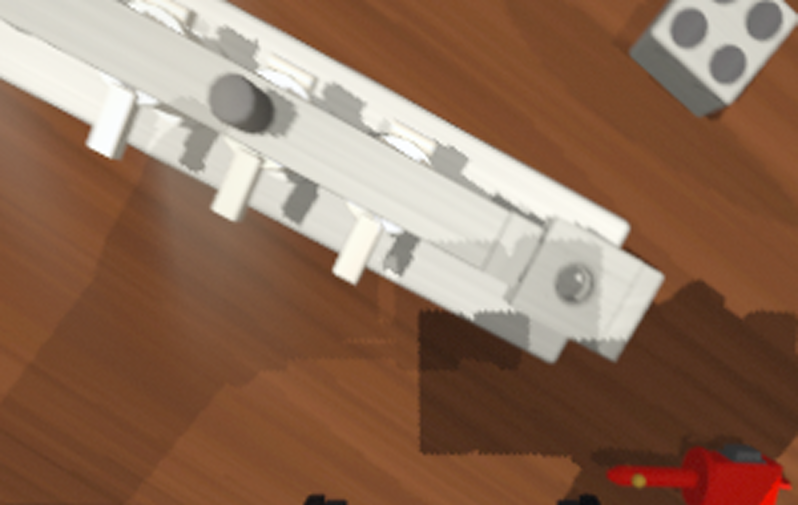

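View pics/w20d.png

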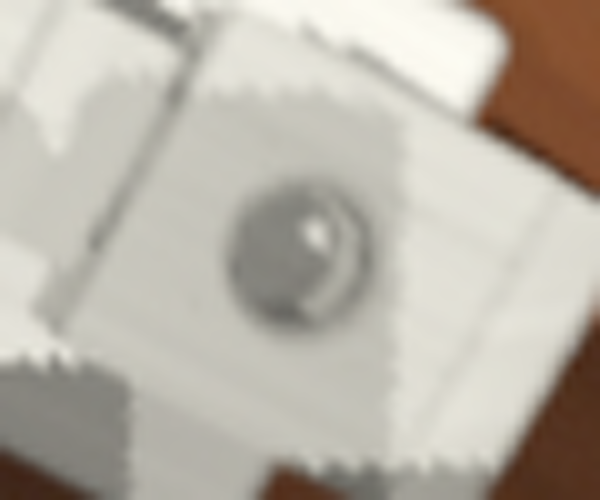

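```bash
python3 go.py 469.2 318.4 180 35; python3 -m handwheel '[[[3.5,-5,-0.5],[0.3,-0.3,0],5],[[3.8,-6,0],[0,0,0],5],[[3.8,-6,0],[0,0,0],5],[[3.8,-6,0],[0,0,0],5],[[3.8,-6,0],[0,0,0],5]]' 30; python3 go.py 469.2 318.4 180 35
```

```text
total cm [ 21.9  -37.76   2.51] deg [ 0.21 -0.33  0.36] min rows 6.09
per row ( 7 ) [3.13, -5.39, 0.36] [0.0, -0.0, 0.1]
time: 42.48
position: [495.1, 197.9, 209.6]
eef_rot: [-2.992, -0.948, 0.002]
wrist_force: [1.3, -1.0, -0.1]
opening: 50.4
total cm [  4.82 -11.34   3.  ] deg [-0.21  0.01  0.15] min rows 1.83
per row ( 2 ) [2.41, -5.67, 1.5] [-0.1, 0.0, 0.1]
```

```bash
python3 -m handwheel '[[[2.2,-4.5,0],[0,0,0],5.5],[[2.2,-4.5,1],[0,0,0],5.5],[[0,0,1.5],[0,0,0],5.5],[[0,0,0],[0,0,0],5.5]]' 30; python3 go.py 469.2 318.4 150 35
```

```text
time: 42.98
position: [471.4, 311.3, 183.2]
eef_rot: [-2.977, -0.975, 0.006]
wrist_force: [0.5, -0.4, -0.1]
opening: 54.8
total cm [ 0.24 -0.67  3.33] deg [-0.56  0.07  1.27] min rows 0.54
per row ( 1 ) [0.24, -0.67, 3.33] [-0.6, 0.1, 1.3]
```

```bash
python3 -m handwheel '[[[0.2,-0.6,2],[-0.5,0,1.2],5.5],[[0,0,1.5],[0,0,0],5.5],[[0,0,0],[0,0,0],5.5]]' 30; python3 go.py 469.2 318.4 67.8 35;python3 - <<'E'
from h import *
w=snap('wrist','w21.png'); np.save('w21.npy',w,allow_pickle=True)
P=cloud(w); z=P[...,2]
m=((z>97)&(z<108)).astype(np.uint8); m[235:]=0
n,l,q,c=cv2.connectedComponentsWithStats(m)
for i in range(1,n):
    if q[i,4]>80:
        p=P[l==i]; print(q[i],p.mean(0),p.std(0),cv2.minAreaRect(p[:,:2].astype(np.float32)))
E
```

```text
time: 43.35
position: [470.4, 315.5, 147.7]
eef_rot: [2.997, 0.941, -0.002]
wrist_force: [-0.2, -0.2, 0.7]
opening: 55.0
total cm [ 0.08 -0.31  7.99] deg [ 0.02  0.07 -0.13] min rows 1.29
per row ( 2 ) [0.04, -0.16, 4.0] [0.0, 0.0, -0.1]
[305 203  30  28 722] [472.20957334 315.75260717 101.83727462] [6.65834372 6.97570689 1.06892576] ((471.4706726074219, 315.167236328125), (21.621837615966797, 23.34688949584961), 35.05091857910156)
```

View pics/w21.png

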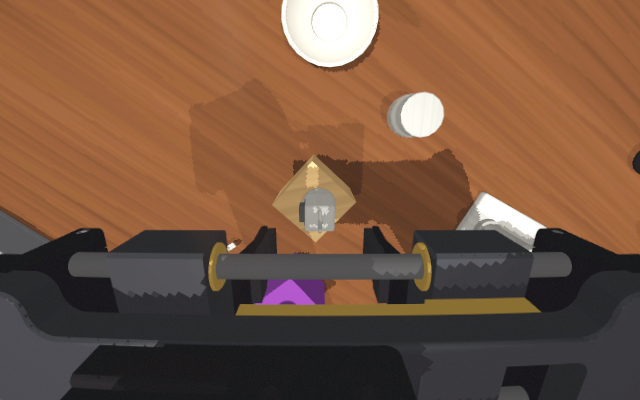

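```bash
python3 -m handwheel '[[[0.1,-0.25,2.5],[0,0,0],5.5],[[0,0,2.5],[0,0,0],5.5],[[0,0,0],[0,0,0],5.5]]' 30; python3 go.py 469.2 318.4 67.8 35
```

```text
time: 43.78
position: [473.4, 318.0, 100.4]
eef_rot: [-2.998, -0.935, -0.009]
wrist_force: [-0.3, 0.0, 0.2]
opening: 55.1
total cm [-0.34 -0.28  3.26] deg [ 0.07 -0.34 -0.35] min rows 0.53
per row ( 1 ) [-0.34, -0.28, 3.26] [0.1, -0.3, -0.3]
```

```bash
python3 -m handwheel '[[[-0.3,-0.25,1.5],[0,-0.3,-0.3],5.5],[[0,0,1.1],[0,0,0],5.5],[[0,0,0],[0,0,0],5.5]]' 30; python3 go.py 469.2 318.4 67.8 35
```

```text
time: 44.15
position: [471.1, 319.0, 75.3]
eef_rot: [-2.997, -0.942, -0.007]
wrist_force: [-0.3, -0.9, -0.9]
opening: 54.8
total cm [-0.19 -0.06  0.75] deg [ 0.08 -0.26 -0.09] min rows 0.12
per row ( 1 ) [-0.19, -0.06, 0.75] [0.1, -0.3, -0.1]
```

```bash
python3 -m handwheel '[[[-0.15,-0.05,0.6],[0,-0.2,0],5.5],[[0,0,0],[0,0,0],5.5]]' 30; python3 go.py 469.2 318.4 67.8 35; python3 -m handwheel '[[[0,0,0.1],[0,0,0],4],[[0,0,0],[0,0,0],2],[[0,0,0],[0,0,0],2],[[0,0,0],[0,0,0],2],[[0,0,0],[0,0,0],2]]' 30; python3 go.py 469.2 318.4 67.8 35
```

```text
time: 44.4
position: [469.7, 318.8, 69.4]
eef_rot: [2.996, 0.942, 0.003]
wrist_force: [-0.2, -0.1, -0.7]
opening: 55.3
total cm [-0.07  0.    0.16] deg [ 0.08 -0.1  -0.09] min rows 0.03
per row ( 1 ) [-0.07, 0.0, 0.16] [0.1, -0.1, -0.1]
time: 45.02
position: [470.1, 319.1, 68.9]
eef_rot: [2.996, 0.942, 0.005]
wrist_force: [-0.0, -0.3, -0.5]
opening: 24.5
total cm [-0.12  0.01  0.11] deg [ 0.08 -0.17 -0.09] min rows 0.02
per row ( 1 ) [-0.12, 0.01, 0.11] [0.1, -0.2, -0.1]
```

```bash
python3 -m handwheel '[[[0,0,0],[0,0,0],2],[[0,0,-1.5],[0,0,0],2],[[0,0,-3],[0,0,0],2],[[0,0,-5],[0,0,0],2],[[0,0,-4],[0,0,0],2]]' 30; python3 go.py 579 -126.5 215 35
```

```text
time: 45.65
position: [467.9, 317.9, 206.9]
eef_rot: [2.995, 0.944, -0.005]
wrist_force: [0.6, -0.1, -1.1]
opening: 24.4
total cm [-16.38  42.78  -0.71] deg [ 0.04  0.21 -0.02] min rows 6.9
per row ( 7 ) [-2.34, 6.11, -0.1] [0.0, 0.0, -0.0]
```

```bash
python3 -m handwheel '[[[-2,4.5,-0.5],[0,0,0],2],[[-2.2,5.5,-0.2],[0,0,0],2],[[-2.2,6,0],[0,0,0],2],[[-2.2,6,0],[0,0,0],2],[[-2.2,6,0],[0,0,0],2]]' 30; python3 go.py 579 -126.5 200 35
```

```text
time: 46.28
position: [542.2, 35.0, 224.5]
eef_rot: [-2.988, -0.966, -0.022]
wrist_force: [1.1, 0.1, -1.3]
opening: 24.6
total cm [-6.51 15.24  2.41] deg [ 0.16 -0.81  0.85] min rows 2.46
per row ( 3 ) [-2.17, 5.08, 0.8] [0.1, -0.3, 0.3]
```

```bash
python3 -m handwheel '[[[-2,4.3,0],[0.1,-0.3,0.3],2],[[-2,4.3,0.5],[0.1,-0.3,0.3],2],[[-1.2,2.5,1],[0,0,0],2],[[0,0,0],[0,0,0],2]]' 30; python3 go.py 579 -126.5 180 35
```

```text
time: 46.78
position: [565.5, -96.0, 212.9]
eef_rot: [2.997, 0.935, 0.01]
wrist_force: [0.6, 0.1, -1.3]
opening: 24.6
total cm [-0.64  3.27  3.29] deg [ 0.21 -0.33 -0.36] min rows 0.53
per row ( 1 ) [-0.64, 3.27, 3.29] [0.2, -0.3, -0.4]
```

```bash
python3 -m handwheel '[[[-0.6,3.1,2],[0.2,-0.3,-0.4],2],[[0,0,0],[0,0,0],2],[[0,0,0],[0,0,0],2]]' 30; python3 go.py 579 -126.5 170 35;python3 -m handwheel '[[[0,0,0.3],[0,0,0],2],[[0,0,0],[0,0,0],2]]' 30;python3 go.py 579 -126.5 160 35
```

```text
time: 47.15
position: [579.5, -119.6, 196.1]
eef_rot: [-2.992, -0.955, -0.008]
wrist_force: [-0.3, -0.2, 0.1]
opening: 24.7
total cm [-0.46  0.53  2.61] deg [ 0.02 -0.31  0.42] min rows 0.42
per row ( 1 ) [-0.46, 0.53, 2.61] [0.0, -0.3, 0.4]
time: 47.4
position: [579.7, -116.7, 194.3]
eef_rot: [-2.99, -0.961, -0.011]
wrist_force: [-0.4, -1.1, -1.0]
opening: 25.1
total cm [-0.65  0.75  3.43] deg [ 0.07 -0.39  0.64] min rows 0.55
per row ( 1 ) [-0.65, 0.75, 3.43] [0.1, -0.4, 0.6]
```

```bash
python3 -m handwheel '[[[-0.6,0.8,2],[0,-0.4,0.5],2],[[0,0,0],[0,0,0],2]]' 30;python3 go.py 579 -126.5 160 35; python3 - <<'E'
from h import *
w=snap('wrist','w22.png')
cv2.imwrite('pics/w22c.png',cv2.resize(w['frame'][150:300,230:430],None,fx=4,fy=4,interpolation=cv2.INTER_CUBIC))
t=snap('scene');cv2.imwrite('pics/s22.png',cv2.resize(t['frame'][170:270,190:330],None,fx=5.5,fy=5.5,interpolation=cv2.INTER_CUBIC))
E
```

```text
time: 47.65
position: [579.2, -127.1, 173.0]
eef_rot: [2.994, 0.948, -0.001]
wrist_force: [-1.2, -0.9, -1.1]
opening: 24.3
total cm [ 0.02 -0.06  1.3 ] deg [0.07 0.06 0.14] min rows 0.21
per row ( 1 ) [0.02, -0.06, 1.3] [0.1, 0.1, 0.1]
```

View pics/w22c.png

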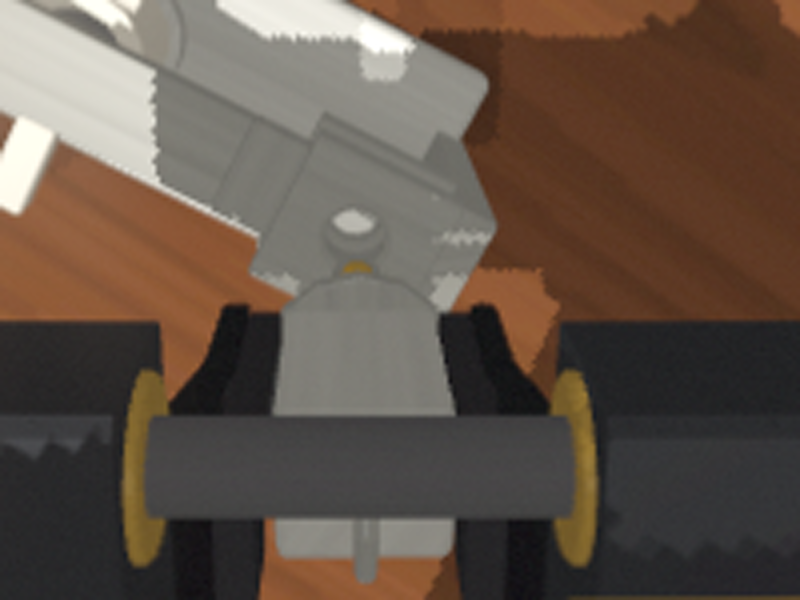

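View pics/s22.png

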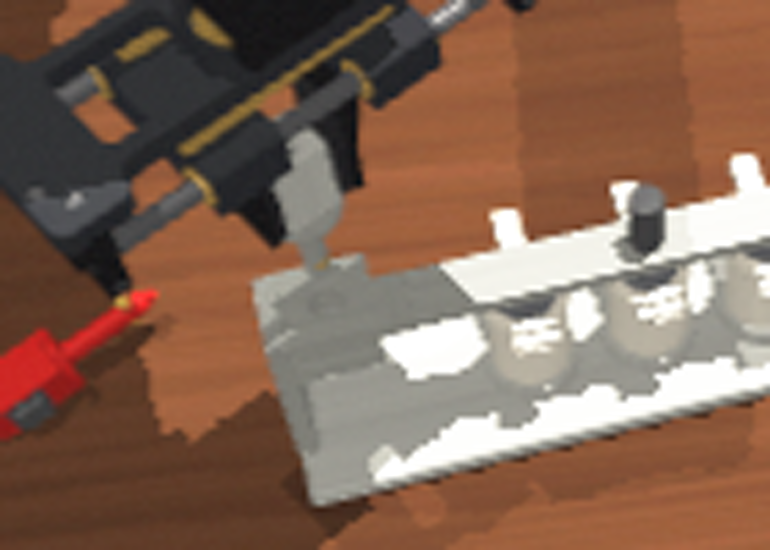

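```bash
python3 -m handwheel '[[[0,-0.05,1.3],[0,0,0],2],[[0,0,0],[0,0,0],2]]' 30;python3 go.py 579 -126.5 150 35
```

```text
time: 48.0
position: [580.6, -125.1, 161.2]
eef_rot: [2.992, 0.95, 0.006]
wrist_force: [0.4, 0.5, -0.2]
opening: 24.3
total cm [-0.21  0.02  1.12] deg [ 0.18 -0.16  0.23] min rows 0.18
per row ( 1 ) [-0.21, 0.02, 1.12] [0.2, -0.2, 0.2]
```

```bash
python3 -m handwheel '[[[-0.2,0,0.2],[0.2,-0.2,0.2],2],[[0,0,0],[0,0,0],2]]' 30;python3 go.py 579 -126.5 150 35; python3 - <<'E'
from h import *
t=snap('scene');cv2.imwrite('pics/s23.png',cv2.resize(t['frame'][190:250,210:290],None,fx=9,fy=9,interpolation=cv2.INTER_CUBIC))
E
```

```text
time: 48.25
position: [579.1, -126.3, 159.1]
eef_rot: [-2.996, -0.945, 0.001]
wrist_force: [0.8, 0.3, -1.3]
opening: 24.7
total cm [-0.02  0.02  0.91] deg [-0.03  0.04  0.02] min rows 0.15
per row ( 1 ) [-0.02, 0.02, 0.91] [-0.0, 0.0, 0.0]
```

View pics/s23.png

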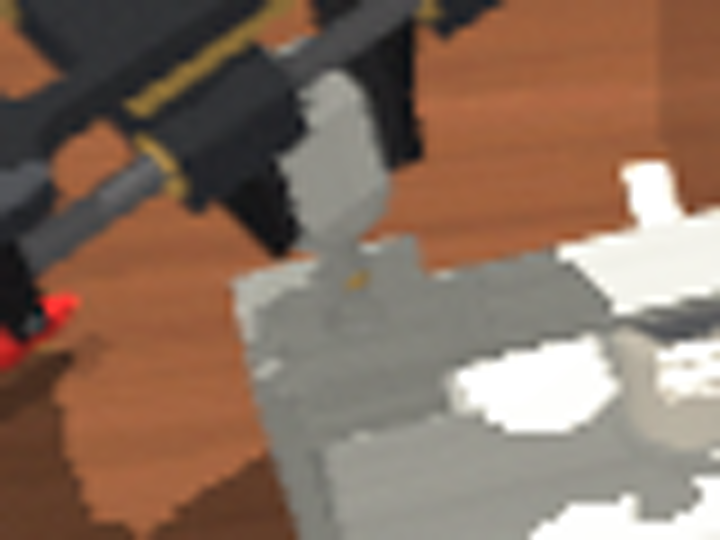

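Low-contrast but consistent. Lower slowly, watching force.

```bash
python3 -m handwheel '[[[-0.05,0,0.5],[0,0,0],2],[[0,0,0.3],[0,0,0],2]]' 30;python3 go.py 579 -126.5 150 35;python3 -m handwheel '[[[-0.1,0,0.3],[0,0,0],2],[[0,0,0],[0,0,0],2]]' 30;python3 go.py 579 -126.5 150 35
```

```text
time: 48.55
position: [579.2, -126.5, 151.4]
eef_rot: [2.995, 0.945, 0.001]
wrist_force: [-0.0, 0.4, -0.8]
opening: 25.0
total cm [-0.02 -0.01  0.14] deg [ 0.04 -0.03  0.03] min rows 0.02
per row ( 1 ) [-0.02, -0.01, 0.14] [0.0, -0.0, 0.0]
time: 48.8
position: [578.1, -127.1, 147.8]
eef_rot: [2.996, 0.946, 0.0]
wrist_force: [-1.0, -0.2, -0.9]
opening: 24.8
total cm [ 0.11  0.01 -0.22] deg [ 0.01 -0.    0.03] min rows 0.04
per row ( 1 ) [0.11, 0.01, -0.22] [0.0, -0.0, 0.0]
```

```bash
python3 -m handwheel '[[[0,0,0.4],[0,0,0],2],[[0,0,0.4],[0,0,0],2],[[0,0,0],[0,0,0],2]]' 30;python3 go.py 579 -126.5 107 35
```

```text
time: 49.18
position: [578.1, -127.1, 139.2]
eef_rot: [2.996, 0.945, 0.0]
wrist_force: [-0.2, 0.3, -1.5]
opening: 24.6
total cm [0.11 0.   3.22] deg [ 0.01 -0.    0.03] min rows 0.52
per row ( 1 ) [0.11, 0.0, 3.22] [0.0, -0.0, 0.0]
```

```bash
python3 -m handwheel '[[[0,0,0.5],[0,0,0],2],[[0,0,0.5],[0,0,0],2],[[0,0,0.5],[0,0,0],2],[[0,0,0],[0,0,0],2]]' 30;python3 go.py 579 -126.5 107 35
```

```text
time: 49.68
position: [578.0, -127.1, 123.0]
eef_rot: [-2.996, -0.946, 0.0]
wrist_force: [-0.1, 0.3, -1.1]
opening: 24.7
total cm [0.11 0.01 1.6 ] deg [-0.    0.01  0.03] min rows 0.26
per row ( 1 ) [0.11, 0.01, 1.6] [-0.0, 0.0, 0.0]
```

```bash
python3 -m handwheel '[[[0,0,0.5],[0,0,0],2],[[0,0,0.5],[0,0,0],2],[[0,0,0.3],[0,0,0],2],[[0,0,0],[0,0,0],2]]' 30;python3 -m handwheel '[[[0,0,0.2],[0,0,0],2],[[0,0,0],[0,0,0],2]]' 30;python3 -m handwheel '[[[0,0,0.3],[0,0,0],2]]' 30
```

```text
time: 50.18
position: [578.1, -127.0, 109.1]
eef_rot: [-2.996, -0.946, 0.0]
wrist_force: [0.1, -0.4, -1.0]
opening: 24.4
time: 50.42
position: [578.3, -127.1, 107.1]
eef_rot: [2.996, 0.945, 0.001]
wrist_force: [1.2, -0.8, -0.1]
opening: 24.4
time: 50.55
position: [578.7, -126.8, 106.4]
eef_rot: [2.995, 0.945, 0.001]
wrist_force: [-8.7, 1.6, 23.8]
opening: 24.6
```

```bash
python3 -m handwheel '[[[0,0,0.1],[0,0,0],2],[[0,0,0.1],[0,0,0],4],[[0,0,0],[0,0,0],5.5],[[0,0,0],[0,0,0],5.5],[[0,0,0],[0,0,0],5.5]]' 30;python3 -m handwheel '[[[0,0,0],[0,0,0],5.5],[[0,0,-2],[0,0,0],5.5],[[0,0,-4],[0,0,0],5.5],[[-4,0,-3],[0,0,0],5.5],[[-4,0,-2],[0,0,0],5.5]]' 30; python3 -m handwheel '[[[0,0,0],[0,0,0],5.5]]'; python3 - <<'E'
from h import *
w=snap('wrist','w24.png'); np.save('w24.npy',w,allow_pickle=True)
cv2.imwrite('pics/w24c.png',cv2.resize(w['frame'][60:230,200:440],None,fx=3.3,fy=3.3,interpolation=cv2.INTER_CUBIC))
s=snap('scene','s24.png');cv2.imwrite('pics/s24c.png',cv2.resize(s['frame'][180:265,210:390],None,fx=4.4,fy=4.4,interpolation=cv2.INTER_CUBIC))
P=cloud(w);z=P[...,2]
m=((z>134)&(z<150)).astype(np.uint8); m[235:]=0
n,l,q,c=cv2.connectedComponentsWithStats(m)
for i in range(1,n):
    if q[i,4]>80:
        p=P[l==i]; print(q[i],p.mean(0),np.median(p[:,2]),cv2.minAreaRect(p[:,:2].astype(np.float32)))
E
```

```text
time: 51.18
position: [579.3, -126.5, 105.6]
eef_rot: [2.994, 0.945, 0.003]
wrist_force: [-0.1, 0.5, 0.1]
opening: 52.6
time: 51.8
position: [514.6, -170.8, 221.1]
eef_rot: [2.992, 0.954, 0.006]
wrist_force: [0.0, -1.5, -0.4]
opening: 54.8
time: 51.92
position: [514.0, -173.3, 224.2]
eef_rot: [2.99, 0.946, 0.01]
wrist_force: [0.1, 0.2, 0.1]
opening: 54.9
[306 105  28  26 690] [ 578.90037781 -129.29149018  140.56991076] 139.9537567987058 ((578.923583984375, -129.39675903320312), (20.89394760131836, 23.51974105834961), 35.208126068115234)
```

View pics/w24c.png

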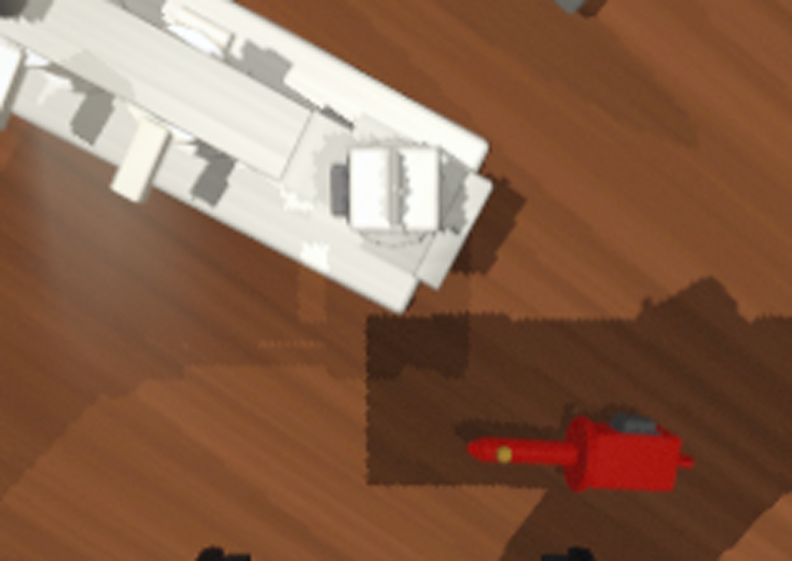

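View pics/s24.png

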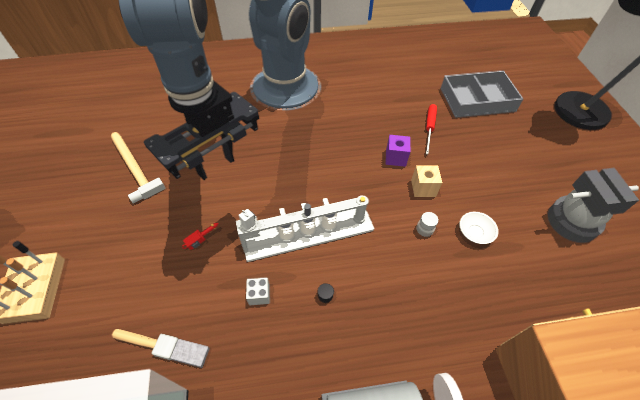

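View pics/s24c.png

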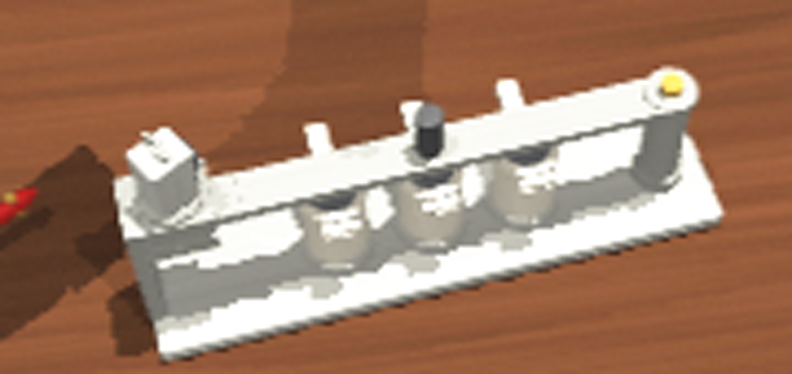

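```bash
python3 -m handwheel '[[[0,0,0],[0,0,0],5.5]]'; python3 -c "
from station import manip
print(manip.sign_off())"
```

```text
time: 52.15
position: [515.7, -169.8, 222.5]
eef_rot: [2.991, 0.956, 0.01]
wrist_force: [0.2, -0.5, -0.2]
opening: 54.7
the job is handed in; nothing more can be done
None
```

The job is done and handed in at about 52 s. There was only one loose stone on the bench, a green one. It is in the vial nearest the clevis.

**Order of work:**
1. Drew the pin with its button pressed and parked it upright in the wooden block.
2. Swung the bar aside to about 1.83 rad.
3. Flipped the cap open and put the stone in, then swung the cap shut and pressed it.
4. Swung the bar back against its stop.
5. Slid the pin home until the flange touched, then let go and moved the arm clear.

**Last checks:**
- **Stone:** after its release the wrist camera showed it standing in the vial.
- **Caps:** the pressed cap read 69.6 mm high and its tongue 72.7 mm, the same as the untouched ones within 0.3 mm.
- **Pin:** the top of its head read 140 mm, which is the flange on the ear, and its button stood out. I did not see the balls or tug the pin, so the lock rests on those two signs.
- **Bystanders:** the final scene picture showed the jar, loupe, steel block and bowl in their old places by eye; I did not measure them again.

**Went wrong or disagreed:**
- Pressing the cap peaked at 64 N at the wrist, more than I meant. It was through the closed fingertips and under the 120 N limit.
- The fingers met the cap at about 73 mm instead of the expected 69 mm, probably at the tongue.
- Positions from the wrist camera and from the gripper differed by 1 to 5 mm. The pin and cap moves were closed on the measured arm pose and force.

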